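Charge the heel feeder through its drop-bottom hopper

TASK

Put every loose shoe heel on the bench into the charge hopper while its trap is still pinned shut. Then draw the lock pin, swing the trap open with its lever so that all the heels drop into the feed pan, swing the trap fully shut again and push the lock pin back home through the lever's lug and the lock block. Leave everything else on the bench where it is.

Things in the scene. Friction and masses are not known exactly. Their poses are not given: they have to be found in the camera images.
- hopper: Fixed feeder: steel charge hopper with a trap-door bottom on two cream posts (28 mm square, at x 135, y +-130 mm, 250 mm tall) over a feed pan. Origin on the bench under the hopper's middle; x away from the robot (its front is at -x), y left, z up; yaw varies +-0.2 rad. Front wall upright, outer face at x -84 mm; lever, lug and lock block are in front of it.
- hopper_floor (a point): Middle of the shut trap's upper face, the hopper's floor, 200 mm above the bench. Throat inside: +-80 mm in x, +-62 mm in y, up to 32 mm above this point. A heel lying flat on it has its middle 12 mm higher; six heels fit side by side.
- hopper_rim (a point): Middle of the hopper's open mouth at rim height, 280 mm above the bench. Inside there: x -80 to +110 mm, y +-100 mm (rear and both sides flare out from the throat, 32 mm above the floor, to the rim). Heels dropped in slide down to the floor.
- pan_floor (a point): Point of the steel feed pan's floor right below the hopper's middle, 42 mm above the bench. Pan inside: x -96 to +216 mm, y +-104 mm from here, walls 54 mm high (30 mm at the rear end); clear guard panels stand at y +-112 mm between pan and hopper.
- trap (a joint): Angle of the trap (rad): 0 shut (level, at a stop); grows as its right edge swings down; 1.05 wide open (at a stop). Trap, hinge shaft at its left edge, hand lever and lock lug are one rigid piece. Stiff hinge (0.55 N m of friction): it stays where left, even loaded; the lever takes up to 7 N. Heels slide off beyond about 0.7. Pinned, it has about 0.05 of play.
- trap_hinge (a point): Fixed point on the hinge's axis (which runs along the hopper's x), 200 mm above the bench, in the plane of the arc of lever_grip. The hinge is at the left (+y) of the hopper.
- lever_grip (a point): Middle of the lever's grip: black round bar 22 mm across, 60 mm long, along the hopper's x, 125 mm from the hinge's axis, free from above. Shut, it is 66 mm left (+y) of the hinge and 106 mm above it. To open the trap swing it over the top to the right (-y) by 1.05 rad; to shut, back to the left until it stops.
- lug_hole (a point): Centre of the 13 mm hole in the lock lug, a steel plate 30 x 30 mm, 6 mm thick along x, that turns with the trap; shut, 80 mm right of the hinge and 45 mm above it. The hole runs along the hopper's x; with the trap shut it is in line with the lock block's bore, 17 mm in front of lock_bore.
- lock_bore (a point): Centre of the 13 mm bore through the fixed lock block (26 x 26 mm, 22 mm long along x), 245 mm above the bench; axes as the hopper's, bore along x. The pin goes in from the front (towards +x), first through the lug, then through this block. 24 mm are free behind the block.
- pin_grip (a point): Lock pin: centre of its black handle, 16 x 16 x 40 mm; x along the pin to its tip. Steel shaft 9 mm across, 46 mm long, from the handle's front end (20 mm from here), last 12 mm tapered. 70 g, balances in the handle: lies level on the bench, this point 8 mm up. Starts in lug and block, drooping up to 0.15 rad. Fully home the handle meets the lug, this point 40 mm in front (-x) of lock_bore.
- pin_tip (a point): Tip of the lock pin's shaft, on its axis, 66 mm from pin_grip; 26 mm behind (+x) lock_bore when fully home.
- heel1_mid (a point): Loose shoe heel of brown leatherboard with a black rubber underside, D-shaped block 52 mm long (x, flat breast at -x, rounded at +x) x 48 mm wide (y) x 24 mm thick (z); this point is its middle. 45 g. Three to five heels lie on the bench to the right of the hopper; an absent one reads None.
- heel2_mid (a point): Loose shoe heel like heel1; its middle.
- heel3_mid (a point): Loose shoe heel like heel1; its middle.
- heel4_mid (a point): Loose shoe heel like heel1; its middle.
- heel5_mid (a point): Loose shoe heel like heel1; its middle.
- hammer: Bystander: shoemaker's hammer lying on the bench to the left, about 260 mm long. Leave it.
- tack_tin: Bystander: round closed tack tin, 68 mm across, 40 mm tall, origin at the centre of its underside. Leave it.
- top_pieces: Bystander: two thin black rubber top-pieces stuck one on the other, D-shaped, 60 x 58 mm but only 12 mm thick in all, flat on the bench near the heels; they are not heels. Origin under their centre. Leave them.
- shoe_a: Bystander: brown leather Oxford on its black last, 280 x 95 x 105 mm, standing to the left of the hopper. Origin under its middle, x towards the toe. Leave it.
- cement: Bystander: white cement jar with a black lid, 64 mm across, 65 mm tall, left of the hopper, origin at the centre of its underside. Leave it.
- brush: Bystander: brush lying on the bench at the right, about 200 mm long. Leave it.
- spare_last: Bystander: bare black shoe last, 280 x 90 x 105 mm, standing at the back right. Origin under its middle. Leave it.
Things that resemble listed ones, but are neither listed nor needed, are in the scene too. Leave any red or turquoise look-alike of the part that bears heel3_mid alone.

How it is judged:
On the way, in this order (a step that is already met when the one before it is completed fails the run):
1. all the heels present lie in the hopper, on the trap, which is shut and still pinned (x of heel1_mid in the frame of hopper between -0.085 and 0.11 m and y of heel1_mid in the frame of hopper between -0.1 and 0.1 m and z of heel1_mid in the frame of hopper between 0.198 and 0.285 m and x of heel2_mid in the frame of hopper between -0.085 and 0.11 m and y of heel2_mid in the frame of hopper between -0.1 and 0.1 m and z of heel2_mid in the frame of hopper between 0.198 and 0.285 m and x of heel3_mid in the frame of hopper between -0.085 and 0.11 m and y of heel3_mid in the frame of hopper between -0.1 and 0.1 m and z of heel3_mid in the frame of hopper between 0.198 and 0.285 m and x of heel4_mid in the frame of hopper between -0.085 and 0.11 m and y of heel4_mid in the frame of hopper between -0.1 and 0.1 m and z of heel4_mid in the frame of hopper between 0.198 and 0.285 m and x of heel5_mid in the frame of hopper between -0.085 and 0.11 m and y of heel5_mid in the frame of hopper between -0.1 and 0.1 m and z of heel5_mid in the frame of hopper between 0.198 and 0.285 m and x of pin_tip in the frame of lock_bore above 0.018 m and y of pin_tip in the frame of lock_bore between -0.012 and 0.012 m and z of pin_tip in the frame of lock_bore between -0.012 and 0.012 m and y of pin_grip in the frame of lock_bore between -0.015 and 0.015 m and angle between the x axis of pin_grip and the x axis of hopper, either way round below 0.3 rad and value of joint trap below 0.06 rad), for 0.3 s.
2. with the trap swung open, all the heels have dropped into the feed pan (x of heel1_mid in the frame of hopper between -0.1 and 0.22 m and y of heel1_mid in the frame of hopper between -0.11 and 0.11 m and z of heel1_mid in the frame of hopper between 0.04 and 0.14 m and x of heel2_mid in the frame of hopper between -0.1 and 0.22 m and y of heel2_mid in the frame of hopper between -0.11 and 0.11 m and z of heel2_mid in the frame of hopper between 0.04 and 0.14 m and x of heel3_mid in the frame of hopper between -0.1 and 0.22 m and y of heel3_mid in the frame of hopper between -0.11 and 0.11 m and z of heel3_mid in the frame of hopper between 0.04 and 0.14 m and x of heel4_mid in the frame of hopper between -0.1 and 0.22 m and y of heel4_mid in the frame of hopper between -0.11 and 0.11 m and z of heel4_mid in the frame of hopper between 0.04 and 0.14 m and x of heel5_mid in the frame of hopper between -0.1 and 0.22 m and y of heel5_mid in the frame of hopper between -0.11 and 0.11 m and z of heel5_mid in the frame of hopper between 0.04 and 0.14 m and value of joint trap above 0.6 rad), for 0.2 s.
3. the trap is swung shut again (value of joint trap below 0.06 rad), for 0.2 s.
At the end, for the whole second after the job is handed in: All the heels present lie at rest in the feed pan, the trap is shut (under 0.06 rad), and the lock pin rests through the lug and the lock block, its tip at least 18 mm past the centre of the bore (fully home is 26 mm) (x of heel1_mid in the frame of hopper between -0.1 and 0.22 m and y of heel1_mid in the frame of hopper between -0.11 and 0.11 m and z of heel1_mid in the frame of hopper between 0.04 and 0.14 m and x of heel2_mid in the frame of hopper between -0.1 and 0.22 m and y of heel2_mid in the frame of hopper between -0.11 and 0.11 m and z of heel2_mid in the frame of hopper between 0.04 and 0.14 m and x of heel3_mid in the frame of hopper between -0.1 and 0.22 m and y of heel3_mid in the frame of hopper between -0.11 and 0.11 m and z of heel3_mid in the frame of hopper between 0.04 and 0.14 m and x of heel4_mid in the frame of hopper between -0.1 and 0.22 m and y of heel4_mid in the frame of hopper between -0.11 and 0.11 m and z of heel4_mid in the frame of hopper between 0.04 and 0.14 m and x of heel5_mid in the frame of hopper between -0.1 and 0.22 m and y of heel5_mid in the frame of hopper between -0.11 and 0.11 m and z of heel5_mid in the frame of hopper between 0.04 and 0.14 m and x of pin_tip in the frame of lock_bore above 0.018 m and y of pin_tip in the frame of lock_bore between -0.012 and 0.012 m and z of pin_tip in the frame of lock_bore between -0.012 and 0.012 m and y of pin_grip in the frame of lock_bore between -0.015 and 0.015 m and angle between the x axis of pin_grip and the x axis of hopper, either way round below 0.3 rad and value of joint trap below 0.06 rad and velocity of joint trap below 0.05 rad/s and linear speed of each of pin, heel1, heel2, heel3, heel4, heel5 below 0.03 m/s); the robot touches nothing.
It fails at once if any of the other things on the bench (hammer, tack tin, top-pieces, shoe, cement jar, brush, bare last) is shoved more than 50 mm (distance of any of hammer, tack_tin, top_pieces, shoe_a, cement, brush, spare_last from where it was at the start of the episode above 0.05 m).
Of heel1, heel2, heel3, heel4, heel5 only 3 to 5 are there at a start; the rules pass over those that are not, and their reading is None.
At some moment in a run one of heel1, heel2, heel3, heel4, heel5 may be knocked a few centimetres aside while the robot is not near it.
Once in a run the grip may slacken for a moment while it holds something.
It also fails if it takes over 210 s, if anything falls off the work surface, if the arm or the gripper's body presses on something with over 40 N, if the wrist force passes 120 N, or if a joint passes its speed limit or range.

ROBOT

A 6-joint arm with a two-finger parallel gripper is mounted at the origin on the work surface. World frame = base frame: x ahead of the robot, y to its left, z up, the work surface at z = 0. Lengths are in m, angles in rad, forces in N, time in s.
With the tool pointing down it reaches from about 0.3 to 0.775 m from the base axis. Payload 14.6 kg.
Tool frame: the origin (TCP) lies on the centre line of the jaws, within the pads' length; the fingertips stand ctrl.tcp_to_tips ahead of it and the grasp point (between the pads) lies 2 mm behind it (ctrl.tcp_to_tips is the distance from the TCP to the fingertips, in m); z points along the fingers, y is the line along which they close (so a half turn about z gives the same grasp; the last joint's range is limited). The gripper opens to 94 mm and grips with 3 to 60 N. Pads are 16 mm wide; open, the fingers measure 119 mm over their backs; the gripper's body (75 mm by 177 mm) begins 78 mm behind the grasp point.
Start: joints at [1.052, 0.3, 1.521, -0, 1.321, -0.067], TCP at [0.24, 0.495, 0.222] pointing down, gripper open.
Joint ranges: [-3.03, 3.03], [-0.79, 2.21], [0.23, 2.52], [-1.04, 4.18], [0, 3.07], [-2.55, 2.55]. Speed limits (rad/s): [2.22, 2.22, 2.57, 3.14, 3.14, 3.14].

INTERFACE

Orientations are given as [roll, pitch, yaw] about the fixed x, y, z axes, in that order (R = Rz(yaw) Ry(pitch) Rx(roll)).
In Python, from station import telemetry, viewer, hand_in, ctrl gives the robot as it stands.
- The arm moves only by the tool step_arm, never from a script. Its argument "plan" is a list of rows, each an object of numbers: "dx", "dy", "dz": the shift along the tool's x, y, z scaled (see below); "rx", "ry", "rz": the turn, a rotation vector about the tool's x, y, z scaled (see below); "claw": the closure, from 0 (fully open) to 1 (shut). In form: [{"dx": .., "dy": .., "dz": .., "rx": .., "ry": .., "rz": .., "claw": ..}, ...]. A call has 1 to 10 rows; each row shifts and turns the commanded pose from where the row before left it, along the tool's axes as they then stand; what a row does not reach is not made up. The controller multiplies each number of a shift by 0.1 m and each number of a turn by 90 degrees. A row lasts 1/10 s, in which the tool goes at most 50 mm and 8.59 degrees, less where a joint would pass 70% of its speed; a pose out of reach is approached as far as the arm can. A call with a number of a shift or a turn outside -1 to 1 is refused whole. A call with a gripper value outside its range is refused whole. The fingers move at their own pace and stop on an object; "grip_force" is the grip in N (left out, the last holds). Time passes only in rows, so rows that do not move let the fingers close. It gives the time, the measured TCP pose, the force, the opening and the grip force at its end, in the units of the state.
- telemetry.get_obs(): the state, without advancing time (a new reading comes with each control period).
- viewer.camera(name): name is "scene" or "side" or "wrist"; returns a dict with "img" (400x640x3 uint8, red, green, blue), "z_map" (400x640 float32, m along the optical axis (not along the pixel's ray), 0 where there is no reading), "fx", "fy", "cx", "cy" (pixels), "dist" ([k1, k2, p1, p2, k3] as OpenCV has them; the pictures are not rectified), "R" (3x3) and "t" (3): a world point X has camera coordinates R X + t; the wrist camera has in their place "tool_from_camera" (4x4, takes a point from camera to tool coordinates, whose origin is the TCP and whose axes are the flange's). Camera axes: x right, y down, z forward; pixel columns grow to the right and rows downward; lengths in m; the calibration is good to about 2 mm. A picture is of the moment at which its call begins: read the wrist's pose just before it.
- hand_in(): hands the job in; it is judged then, once.
Trained networks look in a picture, given as the dict that the camera call returned (one of the last four; its "shot" number tells which), for a name from the list of things; names that differ only in an ending like _2 or _b are one class to them, and where a whole thing is asked for, a point or a joint stands for the part that bears it (a point fixed in the world has none). Each returns a list of dicts, best first, with "score" (0 to 1); they miss things now and then, are a little off and sometimes report something else, mostly with a low value. They report only what shows in the picture. A call takes as long as a camera call. They do not tell look-alikes from the thing itself.
- viewer.recognise(target, picture): "rect" ([left, top, right, bottom] in pixels, round what is visible of it).
The state is a dict: "time_s": time; "qpos": joint angles; "joint_vel": joint speeds; "tau": joint torques, N m; "ee_pos": TCP position; "eef_rot": TCP orientation; "force": force on the tool from outside, world axes, zero at the start; "moment": the same for the moment, N m; "grip_width": finger opening in m; "grip_force": force on a finger pad.
Only numpy, scipy, OpenCV 4.12 (cv2) and the standard library are available. Lean on these libraries where they do the work, as an engineer would, in place of code of your own. Each camera call takes 0.05 s, during which the arm holds its last target. There are 200 camera calls.

## Working session

There is one attempt and no reset: what is moved stays moved. The work goes in short steps, Python scripts to look and compute and a tool call to move; the robot and the scene stay as the last step left them, time stands still between calls to the robot, and variables do not carry over. Pictures are saved under pics/ and viewed, at most 14 in all, crops included, and the job is handed in when it is done.

Besides the shell and the picture viewer there is one more tool, called as name([rows], argument=value, ...), one row to a line, values as JSON. step_arm: Moves the arm, as the interface text tells. Shifts and turns lie within -1 to 1; 1 stands for 0.1 m of shift or 90 degrees of turn. Its arguments: {"type":"object","properties":{"plan":{"type":"array"},"grip_force":{"type":"number"}},"required":["plan"]}

```bash
mkdir -p pics; ls; cat > h.py <<'E'
import numpy as np, cv2
from station import telemetry, viewer, hand_in, ctrl
from scipy.spatial.transform import Rotation as Ro
def pts(c, uv, z):
    K=np.array([[c['fx'],0,c['cx']],[0,c['fy'],c['cy']],[0,0,1.]])
    n=cv2.undistortPoints(np.float64(uv).reshape(-1,1,2),K,np.float64(c['dist'])).reshape(-1,2)
    return np.c_[n,np.ones(len(n))]*np.reshape(z,(-1,1))
def pose():
    o=telemetry.get_obs(); return np.array(o['ee_pos']),Ro.from_euler('xyz',o['eef_rot']).as_matrix()
def cloud(c, rect=None, P=None, step=1):
    l,t,r,b=[int(v) for v in (rect or (0,0,640,400))]
    u,v=np.meshgrid(np.arange(max(l,0),min(r,640),step),np.arange(max(t,0),min(b,400),step))
    u,v=u.ravel(),v.ravel(); z=c['z_map'][v,u]; m=z>0; u,v,z=u[m],v[m],z[m]
    X=pts(c,np.c_[u,v],z)
    if 'R' in c: W=(X-np.array(c['t']))@np.array(c['R'])
    else:
        T=np.array(c['tool_from_camera']); p,R=P; W=(X@T[:3,:3].T+T[:3,3])@R.T+p
    return W,np.c_[u,v],c['img'][v,u]
def proj(c,W,P=None):
    W=np.atleast_2d(W)
    if 'R' in c: X=W@np.array(c['R']).T+c['t']
    else:
        T=np.linalg.inv(np.array(c['tool_from_camera'])); p,R=P; X=((W-p)@R)@T[:3,:3].T+T[:3,3]
    K=np.array([[c['fx'],0,c['cx']],[0,c['fy'],c['cy']],[0,0,1.]])
    return cv2.projectPoints(X,np.zeros(3),np.zeros(3),K,np.float64(c['dist']))[0].reshape(-1,2)
def save(c,n): cv2.imwrite('pics/'+n+'.png',c['img'][:,:,::-1])
E
cat > a.py <<'E'
from h import *
print(telemetry.get_obs(), ctrl.tcp_to_tips)
for n in ('scene','side'):
    c=viewer.camera(n); save(c,n+'0')
    print(n,c['t'],c['R'])
    for t in ('heel1_mid','hopper','pin_grip','top_pieces','lever_grip','lug_hole'):
        for d in viewer.recognise(t,c):
            if d['score']<.2: continue
            r=d['rect']; W,_,col=cloud(c,[ (r[0]*3+r[2])/4,(r[1]*3+r[3])/4,(r[0]+3*r[2])/4+1,(r[1]+3*r[3])/4+1])
            print(t,round(d['score'],2),np.round(r),np.round(np.median(W,0),3) if len(W) else None)
E
python3 a.py
```

```text
pics
{'time_s': 0.0, 'qpos': array([ 1.05240456e+00,  3.00423445e-01,  1.52161881e+00,  3.15544746e-06,
        1.32067272e+00, -6.65784084e-02]), 'joint_vel': array([ 0.00056373, -0.00093218, -0.0010054 ,  0.0001954 ,  0.00095529,
       -0.00170687]), 'tau': array([ 1.50353237e-03, -5.31818891e+01, -3.52721822e+01,  7.08759623e-02,
        2.45482719e-02, -1.26938030e-04]), 'ee_pos': array([0.23999492, 0.49459631, 0.22189649]), 'eef_rot': array([-3.14047302e+00, -7.77168999e-05,  2.68977847e+00]), 'force': array([-0.67896373,  0.26705966, -0.76070597]), 'moment': array([ 0.01072852, -0.02716964, -0.03249725]), 'grip_force': 0.0, 'grip_width': 0.09375992560356557} 0.017
scene [ 0.06867234 -0.33782042  1.70131402] [[-0.1488078   0.98886517 -0.00138091]
 [ 0.82447623  0.12329873 -0.55230098]
 [-0.54598094 -0.08332522 -0.83364364]]
heel1_mid 0.69 [278. 189. 292. 203.] [ 0.438 -0.164  0.024]
heel1_mid 0.59 [421. 222. 441. 243.] [0.543 0.407 0.066]
hopper 0.97 [292. 155. 386. 300.] [0.63  0.074 0.199]
hopper 0.51 [404. 182. 455. 237.] [0.405 0.415 0.003]
top_pieces 0.48 [221. 204. 240. 2
[... 287 characters left out ...]
4. 300.] [0.629 0.07  0.2  ]
side [-0.53551669  0.21476141  1.21344607] [[ 0.98328443 -0.18205286 -0.00291231]
 [-0.12828659 -0.68136001 -0.72061855]
 [ 0.12920633  0.70894661 -0.69332563]]
heel1_mid 0.5 [280. 281. 301. 296.] [ 0.434 -0.174  0.024]
hopper 0.78 [262. 130. 404. 251.] [0.601 0.044 0.202]
hopper 0.54 [273. 179. 288. 188.] [0.444 0.037 0.246]
hopper 0.46 [287. 150. 297. 166.] [0.518 0.394 0.059]
pin_grip 0.59 [273. 181. 289. 188.] [0.444 0.036 0.244]
pin_grip 0.34 [356. 259. 384. 282.] [ 0.676 -0.167  0.04 ]
top_pieces 0.82 [325. 336. 348. 360.] [ 0.528 -0.371  0.013]
lever_grip 0.75 [262. 132. 355. 199.] [0.541 0.134 0.229]
lug_hole 0.97 [266. 136. 356. 186.] [0.552 0.14  0.231]
```

```bash
python3 - <<'E'
import cv2
a=cv2.imread('pics/scene0.png')[120:330,180:480]; cv2.imwrite('pics/s1.png',cv2.resize(a,None,fx=2.66,fy=2.66,interpolation=2))
a=cv2.imread('pics/side0.png')[120:390,220:580]; cv2.imwrite('pics/s2.png',cv2.resize(a,None,fx=2.2,fy=2.2,interpolation=2))
E
```

```text
(no output)
```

View pics/s1.png

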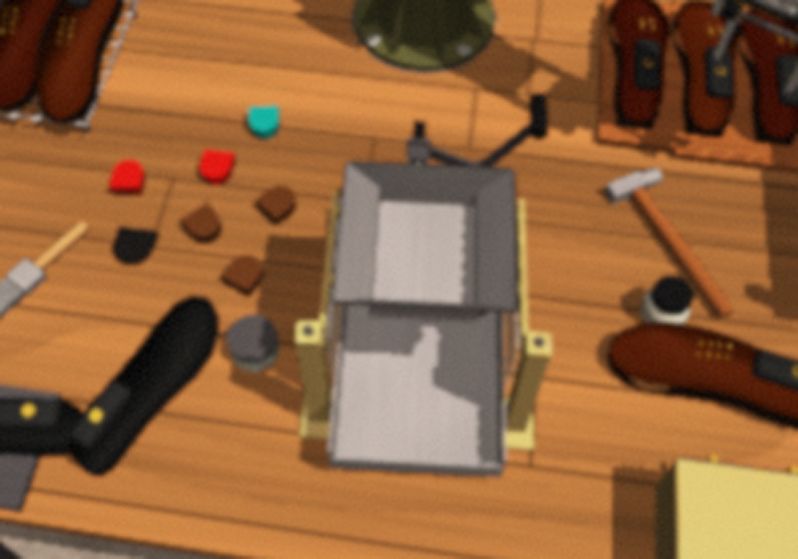

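View pics/s2.png

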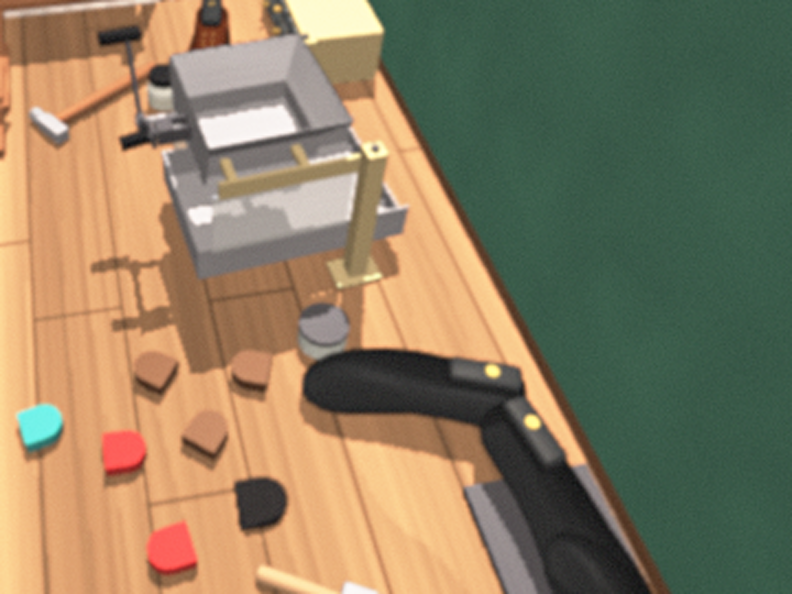

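The scene view shows three brown heels at about (256,203), (284,197) and (271,223). The two red and one turquoise blocks are look-alikes. The pin is at the hopper's front, near (337,168), and the lever grip is near (382,163). Next I'll measure the heels and the hopper frame.

```bash
cat > b.py <<'E'
from h import *
from scipy.cluster.hierarchy import fclusterdata
for n in ('scene','side'):
    c=viewer.camera(n); W,uv,col=cloud(c); col=col.astype(float)
    m=(W[:,2]>.016)&(W[:,2]<.032)&(W[:,0]>.3)&(W[:,0]<.62)&(W[:,1]<-.08)&(W[:,1]>-.5)
    A=W[m]; C=col[m]; k=fclusterdata(A[:,:2],.008,'distance')
    for i in set(k):
        q=k==i
        if q.sum()<40: continue
        r=cv2.minAreaRect((A[q][:,:2]*1000).astype(np.float32))
        print(n,q.sum(),np.round(np.r_[r[0],r[1],r[2]],1),'z',A[q][:,2].max().round(3),np.median(C[q],0))
    # posts tops & rim
    m=(abs(W[:,2]-.25)<.004)&(col[:,0]>col[:,2]*1.25)&(col[:,0]>120)&(W[:,0]>.5)
    if m.sum():
        A=W[m]; k=fclusterdata(A[:,:2],.02,'distance')
        for i in set(k):
            q=k==i; r=cv2.minAreaRect((A[q][:,:2]*1000).astype(np.float32)); print('post',q.sum(),np.round(np.r_[r[0],r[1],r[2]],1))
    m=(abs(W[:,2]-.28)<.004)&(W[:,0]>.42)&(W[:,0]<.8)&(abs(W[:,1]-.05)<.2); A=W[m]
    r=cv2.minAreaRect((A[:,:2]*1000).astype(np.float32)); print('rim',m.sum(),r, cv2.boxPoints(r).round())
    m=(W[:,2]>.225)&(W[:,2]<.262)&(W[:,0]<.475)&(W[:,0]>.38)&(abs(W[:,1]-.03)<.06); A=W[m]; print('pin',A[A[:,0].argsort()][::6].round(3).tolist()[:12])
    m=(W[:,2]>.29)&(W[:,0]<.5)&(W[:,0]>.3)&(abs(W[:,1]-.15)<.15); A=W[m]; print('lever',m.sum(),A.mean(0),A.max(0),A.min(0)) if m.sum() else 0
E
python3 b.py
```

```text
scene 128 [ 421.3 -407.2   58.3   49.3   10.5] z 0.031 [221.   25.5  20. ]
scene 128 [ 434.  -169.1   52.    50.5   44. ] z 0.032 [111.  58.  27.]
scene 144 [ 562.2 -187.2   49.3   52.4   65.7] z 0.031 [113.5  60.   28. ]
scene 103 [ 565.3 -474.7   25.2  113.3   66.5] z 0.026 [205. 159.  96.]
scene 121 [ 384.  -275.    48.4   54.7   89.6] z 0.03 [221.  25.  20.]
scene 134 [ 489.6 -269.    55.    48.2   44.9] z 0.03 [113.  59.  28.]
post 18 [  553.3 -1107.6     5.2    66.3    88. ]
post 41 [  697.7 -1083.2    27.9    35.6    87.1]
post 2 [  648.9 -1106.7    19.      0.    174.8]
post 79 [728.9 214.3  28.6  27.    4.7]
post 63 [753.1 -42.4  29.1  24.6   4.4]
rim 481 ((593.3049926757812, 80.6328125), (253.70785522460938, 226.154541015625), 5.243597507476807) [[457. 182.]
 [477. -44.]
 [730. -20.]
 [709. 205.]]
pin [[0.43, 0.045, 0.244], [0.436, 0.042, 0.246], [0.442, 0.039, 0.247], [0.449, 0.047, 0.246], [0.458, 0.042, 0.251], [0.466, 0.088, 0.231], [0.469, 0.049, 0.261], [0.47, 0.071, 0.232], [0.47, 0.079, 0.229], [0.472, 0.053, 0.26], [0.473, 0.04, 0.253], [0.474, 0.061, 0.241]]
lever
[... 660 characters left out ...]
02]
post 1 [ 610.1 1125.7    0.     0.     0. ]
post 57 [750.6 -44.3  28.5  29.2   7.4]
post 18 [7.326e+02 2.128e+02 1.460e+01 2.630e+01 6.000e-01]
rim 454 ((592.3799438476562, 75.17129516601562), (253.86700439453125, 218.49966430664062), 5.350100994110107) [[456. 172.]
 [476. -45.]
 [729. -22.]
 [709. 196.]]
pin [[0.427, 0.039, 0.244], [0.43, 0.042, 0.245], [0.433, 0.036, 0.246], [0.435, 0.036, 0.241], [0.438, 0.033, 0.239], [0.44, 0.033, 0.235], [0.442, 0.042, 0.251], [0.445, 0.037, 0.247], [0.447, 0.036, 0.247], [0.45, 0.036, 0.243], [0.453, 0.034, 0.24], [0.455, 0.05, 0.25]]
lever 154 [0.44750735 0.18336814 0.31039659] [0.47630717 0.20059477 0.31962582] [0.41686123 0.17054564 0.2917436 ]
```

Hopper origin is about (0.606, 0.074) with yaw 0.085, and the lever and pin measurements agree with that. Heels are at (433,-169), (561,-190) and (489,-270) mm. I'll go above them for a closer look.

```bash
cat >> h.py <<'E'
def go(x,y,z,yaw=None):
    p,R=pose(); d=(np.array([x,y,z])-p)@R; s=telemetry.get_obs()
    yw=np.arctan2(R[1,0],R[0,0]); print('at',p.round(4),'yaw',round(yw,3),'q6',s['qpos'][5].round(2))
    print('total shift units dx,dy,dz',(d*10).round(3))
    if yaw is not None:
        t=np.array([np.cos(yaw),np.sin(yaw),0]); b=R.T@t; a=np.arctan2(b[1],b[0]); print('then turn rz units',(a/(np.pi/2)).round(3),'rows of .095:',abs(a)/(np.pi/2)/.095)
H0=np.array([.6064,.0737]); HY=.0854
def hop(x,y):
    c,s=np.cos(HY),np.sin(HY); return H0+np.array([c*x-s*y,s*x+c*y])
E
python3 -c "
from h import *
go(.49,-.21,.38,1.17)"
```

```text
at [0.2401 0.4948 0.2225] yaw 2.69 q6 -0.07
total shift units dx,dy,dz [-5.325 -5.25  -1.576]
then turn rz units 0.968 rows of .095: 10.18449002467232
```

step_arm([
  {"dz": -0.4},
  {"dz": -0.4},
  {"dz": -0.4},
  {"dz": -0.38,"claw": 0},
  {"dx": -0.333,"dy": -0.328},
  {"dx": -0.333,"dy": -0.328},
  {"dx": -0.333,"dy": -0.328},
  {"dx": -0.333,"dy": -0.328},
  {"dx": -0.333,"dy": -0.328},
  {"dx": -0.333,"dy": -0.328},
], grip_force=25)

```text
$.plan[0]: bad value
```

step_arm([
  {"dx": -0.333,"dy": -0.328},
  {"dx": -0.333,"dy": -0.328},
  {"dx": -0.333,"dy": -0.328},
  {"dx": -0.333,"dy": -0.328},
  {"dx": -0.333,"dy": -0.328},
  {"dx": -0.333,"dy": -0.328},
  {"dx": -0.333,"dy": -0.328},
  {"dx": -0.333,"dy": -0.328},
  {"dx": -0.333,"dy": -0.328},
  {"dx": -0.333,"dy": -0.328},
])

```text
$.plan[0]: bad value
```

step_arm([
  {"rz": 0.095},
  {"rz": 0.095},
  {"rz": 0.095},
  {"rz": 0.095},
  {"rz": 0.095},
  {"rz": 0.095},
  {"rz": 0.095},
  {"rz": 0.095},
  {"rz": 0.095},
  {"rz": 0.095},
])

```text
$.plan[0]: bad value
```

```bash
cat > w.py <<'E'
import sys
from h import *
from scipy.cluster.hierarchy import fclusterdata
P=pose(); c=viewer.camera('wrist'); save(c,sys.argv[1])
print('tcp',P[0].round(4),'yaw',np.arctan2(P[1][1,0],P[1][0,0]).round(3))
for z0,z1 in((.016,.032),):
    W,uv,col=cloud(c,P=P); col=col.astype(float)
    m=(W[:,2]>z0)&(W[:,2]<z1)&(W[:,1]<-.1)&(W[:,1]>-.35)&(W[:,0]>.3); A=W[m];C=col[m];U=uv[m]
    s=slice(None,None,max(1,len(A)//6000)); A,C,U=A[s],C[s],U[s]
    k=fclusterdata(A[:,:2],.006,'distance')
    for i in set(k):
        q=k==i
        if q.sum()<40: continue
        r=cv2.minAreaRect((A[q][:,:2]*1000).astype(np.float32))
        print(q.sum(),np.round(np.r_[r[0],r[1],r[2]],1),'mean',A[q].mean(0).round(4),'rgb',np.median(C[q],0),'uv',U[q].mean(0).round())
E
python3 w.py w1
```

```text
tcp [0.2401 0.4948 0.2225] yaw 2.69Traceback (most recent call last):
  File "w.py", line 10, in <module>
    k=fclusterdata(A[:,:2],.006,'distance')
    Z = linkage(Y, method=method)
    n = distance.num_obs_y(y)
    raise ValueError("The number of observations cannot be determined on "
                     "an empty distance matrix.")
ValueError: The number of observations cannot be determined on an empty distance matrix.
```

View pics/w1.png

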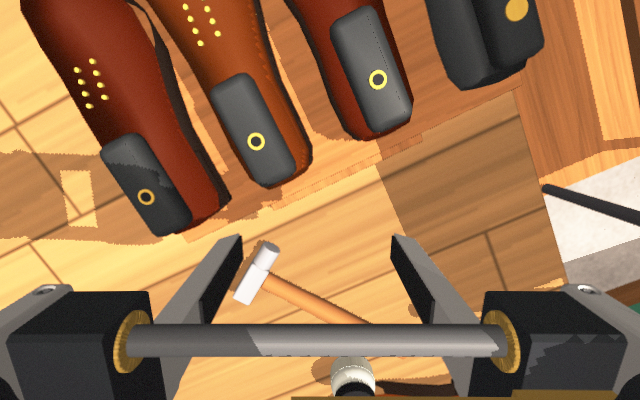

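The moves were refused, so the rows probably need all seven keys. This picture is still from the start pose and shows shoes and the hammer.

step_arm([
  {"dx": 0,"dy": 0,"dz": -0.4,"rx": 0,"ry": 0,"rz": 0,"claw": 0},
  {"dx": 0,"dy": 0,"dz": -0.4,"rx": 0,"ry": 0,"rz": 0,"claw": 0},
  {"dx": 0,"dy": 0,"dz": -0.4,"rx": 0,"ry": 0,"rz": 0,"claw": 0},
  {"dx": 0,"dy": 0,"dz": -0.38,"rx": 0,"ry": 0,"rz": 0,"claw": 0},
  {"dx": -0.333,"dy": -0.328,"dz": 0,"rx": 0,"ry": 0,"rz": 0,"claw": 0},
  {"dx": -0.333,"dy": -0.328,"dz": 0,"rx": 0,"ry": 0,"rz": 0,"claw": 0},
  {"dx": -0.333,"dy": -0.328,"dz": 0,"rx": 0,"ry": 0,"rz": 0,"claw": 0},
  {"dx": -0.333,"dy": -0.328,"dz": 0,"rx": 0,"ry": 0,"rz": 0,"claw": 0},
  {"dx": -0.333,"dy": -0.328,"dz": 0,"rx": 0,"ry": 0,"rz": 0,"claw": 0},
  {"dx": -0.333,"dy": -0.328,"dz": 0,"rx": 0,"ry": 0,"rz": 0,"claw": 0},
], grip_force=25)

```text
time_s: 1.85
ee_pos: [0.334, 0.2287, 0.3806]
eef_rot: [3.141, 0.0, 2.69]
force: [0.3, 0.1, 0.6]
grip_width: 0.0942
grip_force: 0.0
```

step_arm([
  {"dx": -0.333,"dy": -0.328,"dz": 0,"rx": 0,"ry": 0,"rz": 0,"claw": 0},
  {"dx": -0.333,"dy": -0.328,"dz": 0,"rx": 0,"ry": 0,"rz": 0,"claw": 0},
  {"dx": -0.333,"dy": -0.328,"dz": 0,"rx": 0,"ry": 0,"rz": 0,"claw": 0},
  {"dx": -0.333,"dy": -0.328,"dz": 0,"rx": 0,"ry": 0,"rz": 0,"claw": 0},
  {"dx": -0.333,"dy": -0.328,"dz": 0,"rx": 0,"ry": 0,"rz": 0,"claw": 0},
  {"dx": -0.333,"dy": -0.328,"dz": 0,"rx": 0,"ry": 0,"rz": 0,"claw": 0},
  {"dx": -0.333,"dy": -0.328,"dz": 0,"rx": 0,"ry": 0,"rz": 0,"claw": 0},
  {"dx": -0.333,"dy": -0.328,"dz": 0,"rx": 0,"ry": 0,"rz": 0,"claw": 0},
  {"dx": -0.333,"dy": -0.328,"dz": 0,"rx": 0,"ry": 0,"rz": 0,"claw": 0},
  {"dx": -0.333,"dy": -0.328,"dz": 0,"rx": 0,"ry": 0,"rz": 0,"claw": 0},
])

```text
time_s: 2.85
ee_pos: [0.4906, -0.212, 0.3805]
eef_rot: [3.142, 0.0, 2.69]
force: [1.6, 0.9, 1.1]
grip_width: 0.094
grip_force: 0.0
```

step_arm([
  {"dx": 0,"dy": 0,"dz": 0,"rx": 0,"ry": 0,"rz": 0.095,"claw": 0},
  {"dx": 0,"dy": 0,"dz": 0,"rx": 0,"ry": 0,"rz": 0.095,"claw": 0},
  {"dx": 0,"dy": 0,"dz": 0,"rx": 0,"ry": 0,"rz": 0.095,"claw": 0},
  {"dx": 0,"dy": 0,"dz": 0,"rx": 0,"ry": 0,"rz": 0.095,"claw": 0},
  {"dx": 0,"dy": 0,"dz": 0,"rx": 0,"ry": 0,"rz": 0.095,"claw": 0},
  {"dx": 0,"dy": 0,"dz": 0,"rx": 0,"ry": 0,"rz": 0.095,"claw": 0},
  {"dx": 0,"dy": 0,"dz": 0,"rx": 0,"ry": 0,"rz": 0.095,"claw": 0},
  {"dx": 0,"dy": 0,"dz": 0,"rx": 0,"ry": 0,"rz": 0.095,"claw": 0},
  {"dx": 0,"dy": 0,"dz": 0,"rx": 0,"ry": 0,"rz": 0.095,"claw": 0},
  {"dx": 0,"dy": 0,"dz": 0,"rx": 0,"ry": 0,"rz": 0.095,"claw": 0},
])

```text
time_s: 3.85
ee_pos: [0.4903, -0.2099, 0.3805]
eef_rot: [3.142, -0.0, 1.191]
force: [0.8, 0.1, 0.1]
grip_width: 0.0939
grip_force: 0.0
```

```bash
python3 w.py w2
```

```text
tcp [ 0.4903 -0.2099  0.3805] yaw 1.191
809 [ 435.2 -170.    48.1   52.1   52.7] mean [ 0.4371 -0.171   0.023 ] rgb [160.  97.  55.] uv [277. 153.]
838 [ 562.2 -192.9   47.5   52.    67.8] mean [ 0.5646 -0.1931  0.0233] rgb [156.  94.  52.] uv [353. 137.]
66 [ 648.4 -147.8   57.9   16.9   79.4] mean [ 0.645  -0.1475  0.0226] rgb [93.  90.  81.5] uv [391.  91.]
493 [ 780.4 -249.3   18.9  247.6   64.8] mean [ 0.8115 -0.2627  0.0221] rgb [26. 26. 25.] uv [510. 120.]
534 [ 738.9 -302.    18.3  255.2   70. ] mean [ 0.742  -0.302   0.0229] rgb [27. 28. 27.] uv [474. 159.]
115 [ 3.054e+02 -2.260e+02  1.070e+01  3.770e+01  2.000e-01] mean [ 0.3051 -0.2251  0.0221] rgb [ 43. 228. 213.] uv [221. 209.]
728 [ 491.3 -272.3   52.2   48.2   48.4] mean [ 0.4897 -0.2732  0.0231] rgb [156.  93.  51.] uv [328. 197.]
694 [ 384.4 -280.7   48.5   52.2   89.5] mean [ 0.3829 -0.2795  0.0229] rgb [250.  50.  43.] uv [274. 221.]
```

View pics/w2.png

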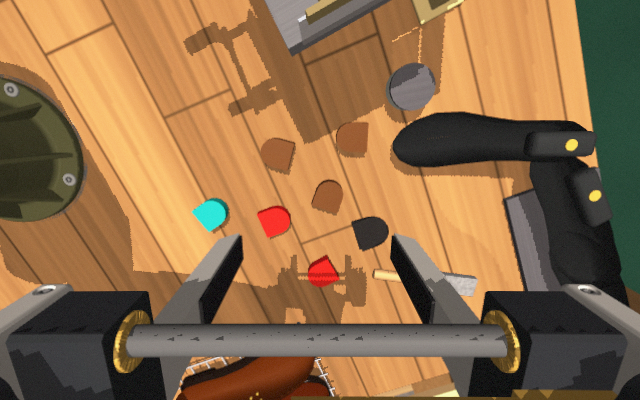

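The wrist view confirms three brown heels, at (277,153), (353,137) and (328,197). The red, turquoise and flat black D pieces stay out of it.

```bash
python3 -c "
from h import *
go(.4352,-.170,.02,np.deg2rad(142.7))
print(hop(-.035,0),hop(.03,.02),hop(.03,-.02))"
```

```text
at [ 0.4903 -0.2099  0.3805] yaw 1.182 q6 -0.08
total shift units dx,dy,dz [ 0.161 -0.662  3.604]
then turn rz units -0.833 rows of .095: 8.771241800957911
[0.57152755 0.07071463] [0.63458474 0.096186  ] [0.63799659 0.05633177]
```

step_arm([
  {"dx": 0.161,"dy": -0.331,"dz": 0.2,"rx": 0,"ry": 0,"rz": 0,"claw": 0},
  {"dx": 0,"dy": -0.331,"dz": 0.2,"rx": 0,"ry": 0,"rz": 0,"claw": 0},
  {"dx": 0,"dy": 0,"dz": 0.3,"rx": 0,"ry": 0,"rz": -0.0926,"claw": 0},
  {"dx": 0,"dy": 0,"dz": 0.3,"rx": 0,"ry": 0,"rz": -0.0926,"claw": 0},
  {"dx": 0,"dy": 0,"dz": 0.3,"rx": 0,"ry": 0,"rz": -0.0926,"claw": 0},
  {"dx": 0,"dy": 0,"dz": 0.3,"rx": 0,"ry": 0,"rz": -0.0926,"claw": 0},
  {"dx": 0,"dy": 0,"dz": 0.3,"rx": 0,"ry": 0,"rz": -0.0926,"claw": 0},
  {"dx": 0,"dy": 0,"dz": 0.3,"rx": 0,"ry": 0,"rz": -0.0926,"claw": 0},
  {"dx": 0,"dy": 0,"dz": 0.3,"rx": 0,"ry": 0,"rz": -0.0926,"claw": 0},
  {"dx": 0,"dy": 0,"dz": 0.3,"rx": 0,"ry": 0,"rz": -0.0926,"claw": 0},
])

```text
time_s: 4.9
ee_pos: [0.4345, -0.1708, 0.0994]
eef_rot: [3.141, 0.0, 2.371]
force: [0.5, 0.1, -0.5]
grip_width: 0.0941
grip_force: 0.0
```

step_arm([
  {"dx": 0,"dy": 0,"dz": 0.2,"rx": 0,"ry": 0,"rz": -0.0926,"claw": 0},
  {"dx": 0,"dy": 0,"dz": 0.3,"rx": 0,"ry": 0,"rz": 0,"claw": 0},
  {"dx": 0,"dy": 0,"dz": 0.2,"rx": 0,"ry": 0,"rz": 0,"claw": 0},
  {"dx": 0,"dy": 0,"dz": 0.1,"rx": 0,"ry": 0,"rz": 0,"claw": 0},
  {"dx": 0,"dy": 0,"dz": 0,"rx": 0,"ry": 0,"rz": 0,"claw": 1},
  {"dx": 0,"dy": 0,"dz": 0,"rx": 0,"ry": 0,"rz": 0,"claw": 1},
  {"dx": 0,"dy": 0,"dz": 0,"rx": 0,"ry": 0,"rz": 0,"claw": 1},
  {"dx": 0,"dy": 0,"dz": 0,"rx": 0,"ry": 0,"rz": 0,"claw": 1},
  {"dx": 0,"dy": 0,"dz": 0,"rx": 0,"ry": 0,"rz": 0,"claw": 1},
  {"dx": 0,"dy": 0,"dz": 0,"rx": 0,"ry": 0,"rz": 0,"claw": 1},
])

```text
time_s: 5.9
ee_pos: [0.4347, -0.1709, 0.0208]
eef_rot: [3.142, 0.001, 2.507]
force: [-0.2, 0.2, 0.9]
grip_width: 0.0491
grip_force: 0.0
```

```bash
python3 -c "
from h import *
x,y=hop(-.035,0)
go(x,y,.32)"
```

```text
at [ 0.4347 -0.1709  0.0208] yaw 2.507 q6 -1.39
total shift units dx,dy,dz [ 0.33   2.757 -2.992]
```

step_arm([
  {"dx": 0,"dy": 0,"dz": 0,"rx": 0,"ry": 0,"rz": 0,"claw": 1},
  {"dx": 0,"dy": 0,"dz": 0,"rx": 0,"ry": 0,"rz": 0,"claw": 1},
  {"dx": 0,"dy": 0,"dz": -0.2,"rx": 0,"ry": 0,"rz": 0,"claw": 1},
  {"dx": 0,"dy": 0,"dz": -0.5,"rx": 0,"ry": 0,"rz": 0,"claw": 1},
  {"dx": 0,"dy": 0,"dz": -0.5,"rx": 0,"ry": 0,"rz": 0,"claw": 1},
  {"dx": 0,"dy": 0,"dz": -0.5,"rx": 0,"ry": 0,"rz": 0,"claw": 1},
  {"dx": 0,"dy": 0,"dz": -0.5,"rx": 0,"ry": 0,"rz": 0,"claw": 1},
  {"dx": 0,"dy": 0,"dz": -0.5,"rx": 0,"ry": 0,"rz": 0,"claw": 1},
  {"dx": 0,"dy": 0,"dz": -0.5,"rx": 0,"ry": 0,"rz": 0,"claw": 1},
  {"dx": 0,"dy": 0,"dz": -0.2,"rx": 0,"ry": 0,"rz": 0,"claw": 1},
])

```text
time_s: 6.9
ee_pos: [0.4348, -0.1709, 0.3651]
eef_rot: [3.141, 0.006, 2.507]
force: [0.1, -0.0, -1.6]
grip_width: 0.0476
grip_force: 25.0
```

step_arm([
  {"dx": 0.05,"dy": 0.39,"dz": 0,"rx": 0,"ry": 0,"rz": 0,"claw": 1},
  {"dx": 0.05,"dy": 0.4,"dz": 0,"rx": 0,"ry": 0,"rz": 0,"claw": 1},
  {"dx": 0.05,"dy": 0.4,"dz": 0,"rx": 0,"ry": 0,"rz": 0,"claw": 1},
  {"dx": 0.05,"dy": 0.4,"dz": 0,"rx": 0,"ry": 0,"rz": 0,"claw": 1},
  {"dx": 0.05,"dy": 0.4,"dz": 0,"rx": 0,"ry": 0,"rz": 0,"claw": 1},
  {"dx": 0.05,"dy": 0.4,"dz": 0,"rx": 0,"ry": 0,"rz": 0,"claw": 1},
  {"dx": 0.03,"dy": 0.367,"dz": 0.2,"rx": 0,"ry": 0,"rz": 0,"claw": 1},
  {"dx": 0,"dy": 0,"dz": 0.4,"rx": 0,"ry": 0,"rz": 0,"claw": 1},
  {"dx": 0,"dy": 0,"dz": 0,"rx": 0,"ry": 0,"rz": 0,"claw": 1},
])

```text
time_s: 7.8
ee_pos: [0.5702, 0.0714, 0.2951]
eef_rot: [-3.136, -0.007, 2.508]
force: [0.2, -0.3, -0.5]
grip_width: 0.0474
grip_force: 25.0
```

step_arm([
  {"dx": 0,"dy": 0,"dz": 0,"rx": 0,"ry": 0,"rz": 0,"claw": 0.3},
  {"dx": 0,"dy": 0,"dz": 0,"rx": 0,"ry": 0,"rz": 0,"claw": 0.3},
  {"dx": 0,"dy": 0,"dz": 0,"rx": 0,"ry": 0,"rz": 0,"claw": 0.3},
  {"dx": 0,"dy": 0,"dz": 0,"rx": 0,"ry": 0,"rz": 0,"claw": 0.3},
  {"dx": 0,"dy": 0,"dz": -0.45,"rx": 0,"ry": 0,"rz": 0,"claw": 0},
  {"dx": 0,"dy": 0,"dz": -0.4,"rx": 0,"ry": 0,"rz": 0,"claw": 0},
])

```text
time_s: 8.4
ee_pos: [0.5711, 0.0705, 0.3873]
eef_rot: [-3.141, -0.0, 2.506]
force: [0.7, -0.2, 0.8]
grip_width: 0.0784
grip_force: 0.0
```

```bash
python3 -c "
from h import *
go(.5622,-.1929,.02,np.deg2rad(157.8))
c=viewer.camera('scene');a=c['img'][140:310,230:400,::-1];cv2.imwrite('pics/d1.png',cv2.resize(a,None,fx=3,fy=3))
"
```

```text
at [0.5711 0.0705 0.3873] yaw 2.506 q6 -0.88
total shift units dx,dy,dz [-1.492 -2.172  3.673]
then turn rz units -0.158 rows of .095: 1.660537250836722
```

View pics/d1.png

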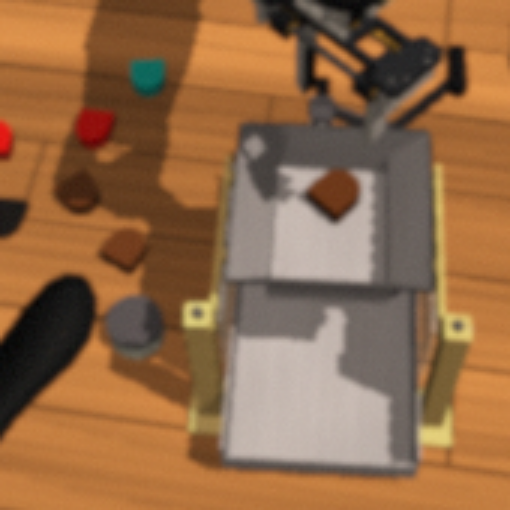

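The first heel is in the hopper. Before descending on the second I'll check clearance to the tin and the last.

```bash
python3 -c "
from h import *
for n in ('scene','side'):
    c=viewer.camera(n);W,_,_=cloud(c)
    for h,a in(((.5622,-.1929),67.8),((.4913,-.2723),138.4)):
        m=(W[:,2]>.035)&(W[:,2]<.2);A=W[m];d=A[:,:2]-h
        a=np.deg2rad(a);u=d@[np.cos(a),np.sin(a)];v=d@[-np.sin(a),np.cos(a)]
        k=(abs(u)<.11)&(abs(v)<.11)
        print(n,h,'closing:',np.c_[u,v,A[:,2]][k][::max(1,k.sum()//25)].round(3).tolist())
"
```

```text
scene (0.5622, -0.1929) closing: [[-0.032, -0.083, 0.04], [0.063, -0.056, 0.041], [0.077, -0.051, 0.039], [0.076, -0.057, 0.04], [0.068, -0.069, 0.044], [0.05, -0.083, 0.042], [0.078, -0.066, 0.041], [0.053, -0.082, 0.035], [0.084, -0.067, 0.04], [0.058, -0.087, 0.04], [0.089, -0.068, 0.039], [0.062, -0.088, 0.038], [0.092, -0.073, 0.042], [0.062, -0.094, 0.039], [0.091, -0.077, 0.041], [0.065, -0.098, 0.041], [0.092, -0.08, 0.039], [0.069, -0.102, 0.045], [0.096, -0.084, 0.042], [0.074, -0.099, 0.036], [0.103, -0.083, 0.039], [0.087, -0.098, 0.039], [0.08, -0.107, 0.041], [0.109, -0.09, 0.042], [0.107, -0.095, 0.039], [0.099, -0.109, 0.039]]
scene (0.4913, -0.2723) closing: [[-0.09, -0.104, 0.04], [-0.098, -0.102, 0.039], [-0.106, -0.102, 0.042]]
side (0.5622, -0.1929) closing: [[0.103, -0.067, 0.044], [0.106, -0.083, 0.04], [0.099, -0.077, 0.043], [0.096, -0.066, 0.039], [0.103, -0.104, 0.039], [0.096, -0.087, 0.039], [0.087, -0.07, 0.04], [0.097, -0.108, 0.038], [0.088, -0.088, 0.039], [0.081, -0.067, 0.039], [0.087, -0.106, 0.041], [0.083, -0.089, 0.036], [0.07, -0.068, 0.043], [0.079, -0.107, 0.041], [0.07, -0.086, 0.043], [0.063, -0.066, 0.042], [0.073, -0.104, 0.039], [0.067, -0.09, 0.038], [0.058, -0.076, 0.041], [0.054, -0.065, 0.038], [0.061, -0.103, 0.039], [0.057, -0.094, 0.038], [0.05, -0.092, 0.041], [0.048, -0.092, 0.04], [0.045, -0.098, 0.04]]
side (0.4913, -0.2723) closing: []
```

step_arm([
  {"dx": -0.249,"dy": -0.362,"dz": 0,"rx": 0,"ry": 0,"rz": 0,"claw": 0},
  {"dx": -0.249,"dy": -0.362,"dz": 0,"rx": 0,"ry": 0,"rz": 0,"claw": 0},
  {"dx": -0.249,"dy": -0.362,"dz": 0,"rx": 0,"ry": 0,"rz": 0,"claw": 0},
  {"dx": -0.249,"dy": -0.362,"dz": 0,"rx": 0,"ry": 0,"rz": 0,"claw": 0},
  {"dx": -0.249,"dy": -0.362,"dz": 0,"rx": 0,"ry": 0,"rz": 0,"claw": 0},
  {"dx": -0.249,"dy": -0.362,"dz": 0,"rx": 0,"ry": 0,"rz": 0,"claw": 0},
  {"dx": 0,"dy": 0,"dz": 0.4,"rx": 0,"ry": 0,"rz": -0.079,"claw": 0},
  {"dx": 0,"dy": 0,"dz": 0.4,"rx": 0,"ry": 0,"rz": -0.079,"claw": 0},
  {"dx": 0,"dy": 0,"dz": 0.4,"rx": 0,"ry": 0,"rz": 0,"claw": 0},
  {"dx": 0,"dy": 0,"dz": 0.4,"rx": 0,"ry": 0,"rz": 0,"claw": 0},
])

```text
time_s: 9.55
ee_pos: [0.5623, -0.1928, 0.2232]
eef_rot: [-3.142, -0.001, 2.755]
force: [0.1, 0.6, -0.0]
grip_width: 0.0936
grip_force: 0.0
```

```bash
python3 w.py w3 | grep -v '\[ 7'; python3 -c "
from h import *
go(.5622,-.1929,.02,np.deg2rad(157.8))"
```

```text
tcp [ 0.5623 -0.1928  0.2232] yaw 2.755
200 [ 843.2 -278.3    8.5   80.9   64.8] mean [ 0.8443 -0.2788  0.0224] rgb [35. 35. 34.] uv [334. 377.]
228 [ 816.7 -333.9   21.5   77.6   68.4] mean [ 0.8263 -0.333   0.0224] rgb [33.5 34.  33. ] uv [295. 379.]
1522 [ 562.2 -191.7   47.7   51.5   68. ] mean [ 0.5639 -0.1923  0.0232] rgb [179. 107.  59.] uv [317. 183.]
334 [ 680.5 -281.6   14.5  123.3   70.5] mean [ 0.6886 -0.2862  0.022 ] rgb [30. 29. 29.] uv [287. 292.]
201 [ 650.1 -152.7   62.5   20.8   88.2] mean [ 0.6452 -0.1538  0.0234] rgb [129. 128. 116.] uv [369. 230.]
1722 [ 490.9 -271.3   52.5   49.3   48.6] mean [ 0.4891 -0.2724  0.0231] rgb [179. 107.  59.] uv [229. 150.]
2204 [ 384.  -280.3   48.8   52.    88.1] mean [ 0.3821 -0.2791  0.0228] rgb [254.  60.  51.] uv [178.  60.]
at [ 0.5604 -0.192   0.2162] yaw 2.754 q6 -1.58
total shift units dx,dy,dz [-0.041 -0.002  1.961]
then turn rz units 0.0 rows of .095: 0.0021664096672136712
```

step_arm([
  {"dx": 0,"dy": 0,"dz": 0.3,"rx": 0,"ry": 0,"rz": 0,"claw": 0},
  {"dx": 0,"dy": 0,"dz": 0.4,"rx": 0,"ry": 0,"rz": 0,"claw": 0},
  {"dx": 0,"dy": 0,"dz": 0.4,"rx": 0,"ry": 0,"rz": 0,"claw": 0},
  {"dx": 0,"dy": 0,"dz": 0.4,"rx": 0,"ry": 0,"rz": 0,"claw": 0},
  {"dx": 0,"dy": 0,"dz": 0.3,"rx": 0,"ry": 0,"rz": 0,"claw": 0},
  {"dx": 0,"dy": 0,"dz": 0,"rx": 0,"ry": 0,"rz": 0,"claw": 0},
  {"dx": 0,"dy": 0,"dz": 0,"rx": 0,"ry": 0,"rz": 0,"claw": 0},
])

```text
time_s: 10.3
ee_pos: [0.5634, -0.193, 0.0466]
eef_rot: [-3.142, 0.0, 2.755]
force: [0.4, 0.2, 0.5]
grip_width: 0.094
grip_force: 0.0
```

Down another 26 mm, then close and lift.

step_arm([
  {"dx": 0,"dy": 0,"dz": 0.16,"rx": 0,"ry": 0,"rz": 0,"claw": 0},
  {"dx": 0,"dy": 0,"dz": 0.1,"rx": 0,"ry": 0,"rz": 0,"claw": 0},
  {"dx": 0,"dy": 0,"dz": 0,"rx": 0,"ry": 0,"rz": 0,"claw": 1},
  {"dx": 0,"dy": 0,"dz": 0,"rx": 0,"ry": 0,"rz": 0,"claw": 1},
  {"dx": 0,"dy": 0,"dz": 0,"rx": 0,"ry": 0,"rz": 0,"claw": 1},
  {"dx": 0,"dy": 0,"dz": 0,"rx": 0,"ry": 0,"rz": 0,"claw": 1},
  {"dx": 0,"dy": 0,"dz": 0,"rx": 0,"ry": 0,"rz": 0,"claw": 1},
  {"dx": 0,"dy": 0,"dz": 0,"rx": 0,"ry": 0,"rz": 0,"claw": 1},
  {"dx": 0,"dy": 0,"dz": 0,"rx": 0,"ry": 0,"rz": 0,"claw": 1},
  {"dx": 0,"dy": 0,"dz": 0,"rx": 0,"ry": 0,"rz": 0,"claw": 1},
])

```text
time_s: 11.3
ee_pos: [0.563, -0.1928, 0.0196]
eef_rot: [3.142, 0.0, 2.755]
force: [-0.9, 0.2, 2.3]
grip_width: 0.0471
grip_force: 25.0
```

step_arm([
  {"dx": 0,"dy": 0,"dz": -0.2,"rx": 0,"ry": 0,"rz": 0,"claw": 1},
  {"dx": 0,"dy": 0,"dz": -0.5,"rx": 0,"ry": 0,"rz": 0,"claw": 1},
  {"dx": 0,"dy": 0,"dz": -0.5,"rx": 0,"ry": 0,"rz": 0,"claw": 1},
  {"dx": 0,"dy": 0,"dz": -0.5,"rx": 0,"ry": 0,"rz": 0,"claw": 1},
  {"dx": 0,"dy": 0,"dz": -0.5,"rx": 0,"ry": 0,"rz": 0,"claw": 1},
  {"dx": 0,"dy": 0,"dz": -0.5,"rx": 0,"ry": 0,"rz": 0,"claw": 1},
  {"dx": 0,"dy": 0,"dz": -0.5,"rx": 0,"ry": 0,"rz": 0,"claw": 1},
  {"dx": 0,"dy": 0,"dz": -0.2,"rx": 0,"ry": 0,"rz": 0,"claw": 1},
  {"dx": 0,"dy": 0,"dz": 0,"rx": 0,"ry": 0,"rz": 0,"claw": 1},
])

```text
time_s: 12.2
ee_pos: [0.5634, -0.1929, 0.3627]
eef_rot: [-3.142, 0.005, 2.755]
force: [-0.1, -0.0, -1.1]
grip_width: 0.0471
grip_force: 25.0
```

```bash
python3 -c "
from h import *
x,y=hop(.035,.02)
go(x,y,.30)"
```

```text
at [ 0.5634 -0.1929  0.3627] yaw 2.755 q6 -1.58
total shift units dx,dy,dz [0.39  2.969 0.625]
```

step_arm([
  {"dx": 0.05,"dy": 0.37,"dz": 0,"rx": 0,"ry": 0,"rz": 0,"claw": 1},
  {"dx": 0.05,"dy": 0.37,"dz": 0,"rx": 0,"ry": 0,"rz": 0,"claw": 1},
  {"dx": 0.05,"dy": 0.37,"dz": 0,"rx": 0,"ry": 0,"rz": 0,"claw": 1},
  {"dx": 0.05,"dy": 0.37,"dz": 0,"rx": 0,"ry": 0,"rz": 0,"claw": 1},
  {"dx": 0.05,"dy": 0.37,"dz": 0,"rx": 0,"ry": 0,"rz": 0,"claw": 1},
  {"dx": 0.05,"dy": 0.37,"dz": 0,"rx": 0,"ry": 0,"rz": 0,"claw": 1},
  {"dx": 0.05,"dy": 0.37,"dz": 0,"rx": 0,"ry": 0,"rz": 0,"claw": 1},
  {"dx": 0.04,"dy": 0.379,"dz": 0.22,"rx": 0,"ry": 0,"rz": 0,"claw": 1},
  {"dx": 0,"dy": 0,"dz": 0.4,"rx": 0,"ry": 0,"rz": 0,"claw": 1},
  {"dx": 0,"dy": 0,"dz": 0,"rx": 0,"ry": 0,"rz": 0,"claw": 1},
])

```text
time_s: 13.2
ee_pos: [0.6372, 0.0976, 0.2901]
eef_rot: [-3.136, -0.01, 2.756]
force: [0.2, 0.0, -0.3]
grip_width: 0.0471
grip_force: 25.0
```

step_arm([
  {"dx": 0,"dy": 0,"dz": 0,"rx": 0,"ry": 0,"rz": 0,"claw": 0.3},
  {"dx": 0,"dy": 0,"dz": 0,"rx": 0,"ry": 0,"rz": 0,"claw": 0.3},
  {"dx": 0,"dy": 0,"dz": 0,"rx": 0,"ry": 0,"rz": 0,"claw": 0.3},
  {"dx": 0,"dy": 0,"dz": 0,"rx": 0,"ry": 0,"rz": 0,"claw": 0.3},
  {"dx": 0,"dy": 0,"dz": -0.45,"rx": 0,"ry": 0,"rz": 0,"claw": 0},
  {"dx": 0,"dy": 0,"dz": -0.4,"rx": 0,"ry": 0,"rz": 0,"claw": 0},
  {"dx": 0,"dy": 0,"dz": 0,"rx": 0,"ry": 0,"rz": 0,"claw": 0},
])

```text
time_s: 13.9
ee_pos: [0.6393, 0.0968, 0.3894]
eef_rot: [3.137, 0.009, 2.755]
force: [-1.5, -0.5, 0.2]
grip_width: 0.0865
grip_force: 0.0
```

```bash
python3 -c "
from h import *
go(.491,-.272,.02,np.deg2rad(48.5+90+0))
go(.491,-.272,.02,np.deg2rad(48.5))
"; python3 w.py w4
```

```text
at [0.6393 0.0968 0.3894] yaw 2.755 q6 -1.09
total shift units dx,dy,dz [ 0.014 -3.992  3.676]
then turn rz units 0.215 rows of .095: 2.2605372964568886
at [0.6393 0.0968 0.3894] yaw 2.755 q6 -1.09
total shift units dx,dy,dz [ 0.014 -3.992  3.676]
then turn rz units 1.215 rows of .095: 12.78652021817546
tcp [0.6393 0.0968 0.3894] yaw 2.755
219 [ 305.8 -224.    41.2   11.4   89.9] mean [ 0.3051 -0.2225  0.022 ] rgb [ 27. 146. 133.] uv [37. 34.]
880 [ 490.8 -271.3   54.1   48.4   48.5] mean [ 0.4891 -0.2709  0.0225] rgb [98. 58. 32.] uv [ 82. 158.]
1074 [ 384.9 -280.5   51.6   53.2   89.5] mean [ 0.383  -0.2774  0.0226] rgb [200.  34.  30.] uv [39. 99.]
492 [ 684.6 -280.8   24.   149.7   66.4] mean [ 0.6883 -0.2854  0.0232] rgb [24. 24. 24.] uv [137. 259.]
```

step_arm([
  {"dx": 0,"dy": -0.4,"dz": 0,"rx": 0,"ry": 0,"rz": 0,"claw": 0},
  {"dx": 0,"dy": -0.4,"dz": 0,"rx": 0,"ry": 0,"rz": 0,"claw": 0},
  {"dx": 0,"dy": -0.4,"dz": 0,"rx": 0,"ry": 0,"rz": 0,"claw": 0},
  {"dx": 0,"dy": -0.4,"dz": 0,"rx": 0,"ry": 0,"rz": 0,"claw": 0},
  {"dx": 0,"dy": -0.4,"dz": 0,"rx": 0,"ry": 0,"rz": 0,"claw": 0},
  {"dx": 0,"dy": -0.4,"dz": 0,"rx": 0,"ry": 0,"rz": 0,"claw": 0},
  {"dx": 0,"dy": -0.4,"dz": 0,"rx": 0,"ry": 0,"rz": 0,"claw": 0},
  {"dx": 0,"dy": -0.4,"dz": 0,"rx": 0,"ry": 0,"rz": 0,"claw": 0},
  {"dx": 0,"dy": -0.4,"dz": 0,"rx": 0,"ry": 0,"rz": 0,"claw": 0},
  {"dx": 0.014,"dy": -0.392,"dz": 0,"rx": 0,"ry": 0,"rz": 0,"claw": 0},
])

```text
time_s: 14.95
ee_pos: [0.4859, -0.2737, 0.3816]
eef_rot: [3.141, -0.001, 2.755]
force: [0.3, -0.6, 0.3]
grip_width: 0.094
grip_force: 0.0
```

step_arm([
  {"dx": 0,"dy": 0,"dz": 0.2,"rx": 0,"ry": 0,"rz": 0.0935,"claw": 0},
  {"dx": 0,"dy": 0,"dz": 0.2,"rx": 0,"ry": 0,"rz": 0.0935,"claw": 0},
  {"dx": 0,"dy": 0,"dz": 0.2,"rx": 0,"ry": 0,"rz": 0.0935,"claw": 0},
  {"dx": 0,"dy": 0,"dz": 0.2,"rx": 0,"ry": 0,"rz": 0.0935,"claw": 0},
  {"dx": 0,"dy": 0,"dz": 0.2,"rx": 0,"ry": 0,"rz": 0.0935,"claw": 0},
  {"dx": 0,"dy": 0,"dz": 0.2,"rx": 0,"ry": 0,"rz": 0.0935,"claw": 0},
  {"dx": 0,"dy": 0,"dz": 0.2,"rx": 0,"ry": 0,"rz": 0.0935,"claw": 0},
  {"dx": 0,"dy": 0,"dz": 0.2,"rx": 0,"ry": 0,"rz": 0.0935,"claw": 0},
  {"dx": 0,"dy": 0,"dz": 0.2,"rx": 0,"ry": 0,"rz": 0.0935,"claw": 0},
  {"dx": 0,"dy": 0,"dz": 0.2,"rx": 0,"ry": 0,"rz": 0.0935,"claw": 0},
])

```text
time_s: 15.95
ee_pos: [0.4864, -0.2721, 0.1809]
eef_rot: [-3.14, -0.0, 1.28]
force: [0.1, -0.0, -0.1]
grip_width: 0.0943
grip_force: 0.0
```

step_arm([
  {"dx": 0,"dy": 0,"dz": 0,"rx": 0,"ry": 0,"rz": 0.0935,"claw": 0},
  {"dx": 0,"dy": 0,"dz": 0,"rx": 0,"ry": 0,"rz": 0.0935,"claw": 0},
  {"dx": 0,"dy": 0,"dz": 0,"rx": 0,"ry": 0,"rz": 0.0935,"claw": 0},
  {"dx": 0,"dy": 0,"dz": 0,"rx": 0,"ry": 0,"rz": 0,"claw": 0},
  {"dx": 0,"dy": 0,"dz": 0,"rx": 0,"ry": 0,"rz": 0,"claw": 0},
])

```text
time_s: 16.45
ee_pos: [0.4867, -0.2722, 0.182]
eef_rot: [-3.141, 0.0, 0.85]
force: [0.4, 0.2, -0.1]
grip_width: 0.094
grip_force: 0.0
```

```bash
python3 w.py w5; python3 -c "
from h import *
go(.491,-.272,.02,np.deg2rad(48.5))
"
```

```text
tcp [ 0.4867 -0.2722  0.182 ] yaw 0.85
1309 [ 721.9 -295.    22.   226.4   68. ] mean [ 0.7371 -0.2998  0.0223] rgb [24. 24. 23.] uv [536.  43.]
139 [ 651.4 -177.3    4.8   32.    47.7] mean [ 0.6502 -0.1772  0.0225] rgb [93. 92. 83.] uv [381.   2.]
120 [ 656.7 -210.6   64.9    8.7   14. ] mean [ 0.6673 -0.2064  0.0194] rgb [35.5 30.5 28. ] uv [415.  16.]
303 [ 3.051e+02 -2.253e+02  1.000e+01  3.900e+01  2.000e-01] mean [ 0.3051 -0.2253  0.0213] rgb [ 31. 206. 189.] uv [170. 263.]
1913 [ 490.8 -272.1   52.1   47.9   48.4] mean [ 0.4896 -0.2731  0.0231] rgb [151.  91.  51.] uv [318. 192.]
1279 [ 384.7 -287.3   60.5   39.8   41. ] mean [ 0.3873 -0.2835  0.0227] rgb [246.  46.  38.] uv [257. 255.]
at [ 0.4867 -0.2722  0.1821] yaw 0.85 q6 0.15
total shift units dx,dy,dz [0.03  0.032 1.621]
then turn rz units 0.002 rows of .095: 0.02112380760344463
```

step_arm([
  {"dx": 0.03,"dy": 0.032,"dz": 0.3,"rx": 0,"ry": 0,"rz": 0,"claw": 0},
  {"dx": 0,"dy": 0,"dz": 0.4,"rx": 0,"ry": 0,"rz": 0,"claw": 0},
  {"dx": 0,"dy": 0,"dz": 0.4,"rx": 0,"ry": 0,"rz": 0,"claw": 0},
  {"dx": 0,"dy": 0,"dz": 0.3,"rx": 0,"ry": 0,"rz": 0,"claw": 0},
  {"dx": 0,"dy": 0,"dz": 0.2,"rx": 0,"ry": 0,"rz": 0,"claw": 0},
  {"dx": 0,"dy": 0,"dz": 0,"rx": 0,"ry": 0,"rz": 0,"claw": 1},
  {"dx": 0,"dy": 0,"dz": 0,"rx": 0,"ry": 0,"rz": 0,"claw": 1},
  {"dx": 0,"dy": 0,"dz": 0,"rx": 0,"ry": 0,"rz": 0,"claw": 1},
  {"dx": 0,"dy": 0,"dz": 0,"rx": 0,"ry": 0,"rz": 0,"claw": 1},
  {"dx": 0,"dy": 0,"dz": 0,"rx": 0,"ry": 0,"rz": 0,"claw": 1},
])

```text
time_s: 17.5
ee_pos: [0.4917, -0.2723, 0.0233]
eef_rot: [3.14, -0.0, 0.846]
force: [0.3, -0.4, -0.1]
grip_width: 0.0574
grip_force: 0.0
```

step_arm([
  {"dx": 0,"dy": 0,"dz": 0,"rx": 0,"ry": 0,"rz": 0,"claw": 1},
  {"dx": 0,"dy": 0,"dz": 0,"rx": 0,"ry": 0,"rz": 0,"claw": 1},
  {"dx": 0,"dy": 0,"dz": -0.2,"rx": 0,"ry": 0,"rz": 0,"claw": 1},
  {"dx": 0,"dy": 0,"dz": -0.5,"rx": 0,"ry": 0,"rz": 0,"claw": 1},
  {"dx": 0,"dy": 0,"dz": -0.5,"rx": 0,"ry": 0,"rz": 0,"claw": 1},
  {"dx": 0,"dy": 0,"dz": -0.5,"rx": 0,"ry": 0,"rz": 0,"claw": 1},
  {"dx": 0,"dy": 0,"dz": -0.5,"rx": 0,"ry": 0,"rz": 0,"claw": 1},
  {"dx": 0,"dy": 0,"dz": -0.5,"rx": 0,"ry": 0,"rz": 0,"claw": 1},
  {"dx": 0,"dy": 0,"dz": -0.5,"rx": 0,"ry": 0,"rz": 0,"claw": 1},
  {"dx": 0,"dy": 0,"dz": -0.2,"rx": 0,"ry": 0,"rz": 0,"claw": 1},
])

```text
time_s: 18.5
ee_pos: [0.4915, -0.2723, 0.3677]
eef_rot: [3.135, -0.001, 0.846]
force: [-0.5, 0.6, -0.8]
grip_width: 0.0467
grip_force: 25.0
```

```bash
python3 -c "
from h import *
x,y=hop(.03,-.03)
go(x,y,.30)
P=pose();c=viewer.camera('scene');W,_,col=cloud(c);W[:,:2]-=H0;a=HY
X=W[:,0]*np.cos(a)+W[:,1]*np.sin(a);Y=-W[:,0]*np.sin(a)+W[:,1]*np.cos(a)
m=(abs(X)<.1)&(abs(Y)<.1)&(W[:,2]>.215)&(W[:,2]<.27)&(col[:,0]>1.5*col[:,2])
print(np.c_[X,Y,W[:,2]][m][::6].round(3).tolist())
"
```

```text
at [ 0.4915 -0.2723  0.3677] yaw 0.846 q6 0.15
total shift units dx,dy,dz [ 3.361 -1.015  0.674]
[[-0.063, -0.005, 0.223], [-0.063, 0.015, 0.224], [-0.058, 0.009, 0.226], [-0.052, -0.008, 0.226], [-0.055, 0.012, 0.224], [-0.047, -0.014, 0.228], [-0.052, 0.006, 0.223], [-0.054, 0.026, 0.222], [-0.049, -0.004, 0.22], [-0.05, 0.016, 0.219], [-0.042, -0.02, 0.223], [-0.043, -0.0, 0.224], [-0.044, 0.019, 0.224], [-0.037, -0.017, 0.225], [-0.042, 0.003, 0.22], [-0.041, 0.023, 0.223], [-0.033, -0.017, 0.225], [-0.036, 0.003, 0.223], [-0.035, 0.023, 0.225], [-0.033, -0.013, 0.219], [-0.032, 0.007, 0.223], [-0.031, 0.026, 0.225], [-0.028, -0.003, 0.221], [-0.028, 0.017, 0.224], [-0.025, -0.01, 0.22], [-0.022, 0.01, 0.226], [-0.02, -0.009, 0.221], [-0.021, 0.01, 0.222], [-0.016, -0.006, 0.222], [-0.015, 0.014, 0.226], [-0.012, 0.007, 0.224], [-0.013, 0.011, 0.216], [0.011, 0.024, 0.225], [0.015, 0.018, 0.225], [0.02, 0.005, 0.225], [0.017, 0.025, 0.223], [0.023, 0.005, 0.225], [0.019, 0.025, 0.221], [0.026, -0.001, 0.223], [0.026, 0.018, 0.225], [0.024, 0.038, 0.223], [0.029, 0.006, 0.223], [0.03, 0.025, 0.227], [0.027, 0.044, 0.223], [0.031, 0.012, 0.22], [0.035, 0.031, 0.228], [0.04, -0.004, 0.227], [0.036, 0.016, 0.222], [0.035, 0.035, 0.223], [0.042, -0.0, 0.225], [0.04, 0.019, 0.224], [0.038, 0.038, 0.223], [0.045, -0.0, 0.223], [0.042, 0.019, 0.22], [0.042, 0.038, 0.223], [0.047, 0.003, 0.22], [0.049, 0.022, 0.226], [0.046, 0.041, 0.224], [0.051, 0.01, 0.222], [0.051, 0.029, 0.224], [0.054, 0.003, 0.22], [0.054, 0.022, 0.222], [0.056, 0.007, 0.217], [0.058, 0.029, 0.224], [0.062, 0.023, 0.224], [0.062, 0.023, 0.218]]
```

step_arm([
  {"dx": 0.37,"dy": -0.1,"dz": 0,"rx": 0,"ry": 0,"rz": 0,"claw": 1},
  {"dx": 0.37,"dy": -0.1,"dz": 0,"rx": 0,"ry": 0,"rz": 0,"claw": 1},
  {"dx": 0.37,"dy": -0.1,"dz": 0,"rx": 0,"ry": 0,"rz": 0,"claw": 1},
  {"dx": 0.37,"dy": -0.1,"dz": 0,"rx": 0,"ry": 0,"rz": 0,"claw": 1},
  {"dx": 0.37,"dy": -0.1,"dz": 0,"rx": 0,"ry": 0,"rz": 0,"claw": 1},
  {"dx": 0.37,"dy": -0.1,"dz": 0,"rx": 0,"ry": 0,"rz": 0,"claw": 1},
  {"dx": 0.37,"dy": -0.1,"dz": 0,"rx": 0,"ry": 0,"rz": 0,"claw": 1},
  {"dx": 0.37,"dy": -0.1,"dz": 0,"rx": 0,"ry": 0,"rz": 0,"claw": 1},
  {"dx": 0.38,"dy": -0.12,"dz": 0.2,"rx": 0,"ry": 0,"rz": 0,"claw": 1},
  {"dx": 0,"dy": 0,"dz": 0.4,"rx": 0,"ry": 0,"rz": 0,"claw": 1},
])

```text
time_s: 19.55
ee_pos: [0.6455, 0.0429, 0.3023]
eef_rot: [3.14, -0.003, 0.85]
force: [0.8, -0.3, -0.4]
grip_width: 0.047
grip_force: 25.0
```

step_arm([
  {"dx": 0,"dy": 0,"dz": 0,"rx": 0,"ry": 0,"rz": 0,"claw": 1},
  {"dx": 0,"dy": 0,"dz": 0,"rx": 0,"ry": 0,"rz": 0,"claw": 0.3},
  {"dx": 0,"dy": 0,"dz": 0,"rx": 0,"ry": 0,"rz": 0,"claw": 0.3},
  {"dx": 0,"dy": 0,"dz": 0,"rx": 0,"ry": 0,"rz": 0,"claw": 0.3},
  {"dx": 0,"dy": 0,"dz": 0,"rx": 0,"ry": 0,"rz": 0,"claw": 0.3},
  {"dx": 0,"dy": 0,"dz": -0.45,"rx": 0,"ry": 0,"rz": 0,"claw": 0},
  {"dx": 0,"dy": 0,"dz": -0.5,"rx": 0,"ry": 0,"rz": 0,"claw": 0},
  {"dx": 0,"dy": 0,"dz": 0,"rx": 0,"ry": 0,"rz": 0,"claw": 0},
])

```text
time_s: 20.35
ee_pos: [0.6444, 0.0386, 0.4058]
eef_rot: [3.133, -0.008, 0.845]
force: [1.2, 0.6, 0.1]
grip_width: 0.0864
grip_force: 0.0
```

```bash
python3 -c "
from h import *
x,y=hop(-.164,-.018)
go(x,y,.40,HY)
c=viewer.camera('scene');a=c['img'][140:310,230:400,::-1];cv2.imwrite('pics/d2.png',cv2.resize(a,None,fx=3,fy=3))
"
```

```text
at [0.6444 0.0386 0.4058] yaw 0.845 q6 0.73
total shift units dx,dy,dz [-1.303 -1.516  0.034]
then turn rz units 0.484 rows of .095: 5.091560010459444
```

View pics/d2.png

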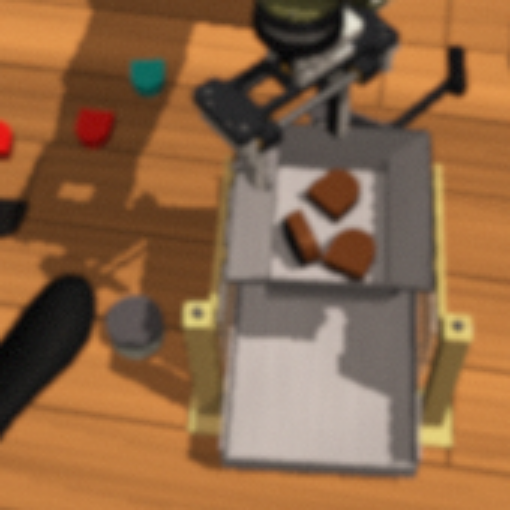

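All three heels are in the hopper and the bench has no brown ones left. Next is the pin.

step_arm([
  {"dx": -0.26,"dy": -0.303,"dz": 0,"rx": 0,"ry": 0,"rz": 0,"claw": 0},
  {"dx": -0.26,"dy": -0.303,"dz": 0,"rx": 0,"ry": 0,"rz": 0,"claw": 0},
  {"dx": -0.26,"dy": -0.303,"dz": 0,"rx": 0,"ry": 0,"rz": 0,"claw": 0},
  {"dx": -0.26,"dy": -0.303,"dz": 0,"rx": 0,"ry": 0,"rz": 0,"claw": 0},
  {"dx": -0.263,"dy": -0.304,"dz": 0,"rx": 0,"ry": 0,"rz": 0.089,"claw": 0},
  {"dx": 0,"dy": 0,"dz": 0,"rx": 0,"ry": 0,"rz": 0.095,"claw": 0},
  {"dx": 0,"dy": 0,"dz": 0,"rx": 0,"ry": 0,"rz": 0.095,"claw": 0},
  {"dx": 0,"dy": 0,"dz": 0,"rx": 0,"ry": 0,"rz": 0.095,"claw": 0},
  {"dx": 0,"dy": 0,"dz": 0,"rx": 0,"ry": 0,"rz": 0.095,"claw": 0},
  {"dx": 0,"dy": 0,"dz": 0,"rx": 0,"ry": 0,"rz": 0,"claw": 0},
])

```text
time_s: 21.4
ee_pos: [0.444, 0.0418, 0.3968]
eef_rot: [-3.142, 0.001, 0.106]
force: [0.1, -0.3, 0.2]
grip_width: 0.0941
grip_force: 0.0
```

```bash
python3 -c "
from h import *
P=pose();c=viewer.camera('wrist');save(c,'p1')
x,y=hop(-.164,-.018)
go(x,y,.245,HY)
W,uv,col=cloud(c,P=P);np.savez('p1.npz',W=W,uv=uv,col=col)
D=W[:,:2]-H0;a=HY
L=np.c_[D[:,0]*np.cos(a)+D[:,1]*np.sin(a),-D[:,0]*np.sin(a)+D[:,1]*np.cos(a),W[:,2]]
m=(L[:,2]>.22)&(L[:,2]<.275)&(L[:,0]<-.09)&(L[:,0]>-.24)&(abs(L[:,1]+.018)<.03)
for x0 in np.arange(-.2,-.1,.005):
    q=m&(abs(L[:,0]-x0)<.0025)
    if q.sum()>3: print(x0.round(3),q.sum(),'y',L[q][:,1].min().round(4),L[q][:,1].max().round(4),'ztop',np.percentile(L[q][:,2],90).round(4),col[q].mean(0).round())
m=(L[:,2]>.285)&(L[:,0]<-.09); print('lever',L[m].min(0),L[m].max(0))
print(proj(c,np.r_[hop(-.164,-.018),.245],P))
"
```

```text
at [0.444  0.0418 0.3969] yaw 0.112 q6 1.47
total shift units dx,dy,dz [7.000e-03 1.000e-03 1.519e+00]
then turn rz units 0.017 rows of .095: 0.1771547199115365
-0.18 40 y -0.0267 -0.0116 ztop 0.2428 [88. 66. 49.]
-0.175 62 y -0.0266 -0.0115 ztop 0.2439 [51. 46. 43.]
-0.17 62 y -0.0265 -0.0114 ztop 0.2447 [49. 44. 42.]
-0.165 67 y -0.0263 -0.0114 ztop 0.2458 [50. 46. 43.]
-0.16 67 y -0.0261 -0.0113 ztop 0.2465 [49. 46. 44.]
-0.155 63 y -0.026 -0.0113 ztop 0.2471 [49. 45. 43.]
-0.15 70 y -0.0258 -0.0112 ztop 0.2483 [49. 45. 44.]
-0.145 68 y -0.0256 -0.0111 ztop 0.2487 [48. 45. 44.]
-0.14 97 y -0.033 0.0113 ztop 0.2588 [119. 102.  92.]
-0.135 313 y -0.0332 0.0116 ztop 0.2588 [108. 100.  99.]
-0.13 84 y -0.0308 -0.0052 ztop 0.2579 [122. 113. 112.]
-0.125 134 y -0.0308 -0.0051 ztop 0.2581 [128. 119. 117.]
-0.12 135 y -0.0305 -0.005 ztop 0.2582 [130. 120. 119.]
-0.115 138 y -0.0304 -0.005 ztop 0.258 [131. 120. 120.]
-0.11 163 y -0.0302 -0.0049 ztop 0.2578 [121. 112. 111.]
-0.105 95 y -0.0301 -0.0049 ztop 0.2564 [155. 143. 138.]
lever [-0.17686515 -0.09791083  0.28505378] [-0.11640195  0.13783996  0.51286289]
[[316.2500622  194.38552448]]
```

View pics/p1.png

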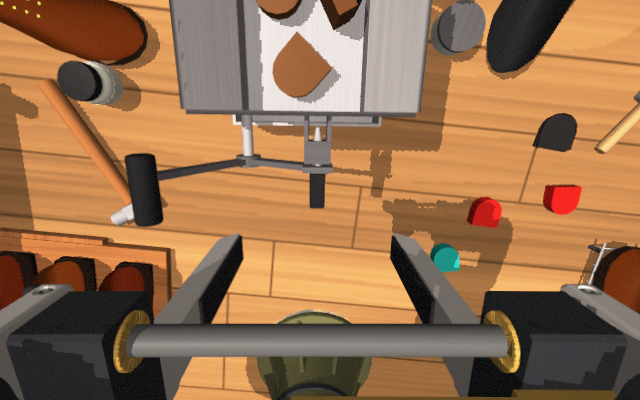

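The pin sits in lug and block, with its handle at (317,190), drooping 0.15 rad and centred at about local (-0.162, -0.019, 0.238). I'll descend, grip it and pull along its axis.

step_arm([
  {"dx": 0.027,"dy": 0.009,"dz": 0.2,"rx": 0,"ry": 0,"rz": 0,"claw": 0.45},
  {"dx": 0,"dy": 0,"dz": 0.3,"rx": 0,"ry": 0,"rz": 0,"claw": 0.45},
  {"dx": 0,"dy": 0,"dz": 0.3,"rx": 0,"ry": 0,"rz": 0,"claw": 0.45},
  {"dx": 0,"dy": 0,"dz": 0.3,"rx": 0,"ry": 0,"rz": 0,"claw": 0.45},
  {"dx": 0,"dy": 0,"dz": 0.3,"rx": 0,"ry": 0,"rz": 0,"claw": 0.45},
  {"dx": 0,"dy": 0,"dz": 0.17,"rx": 0,"ry": 0,"rz": 0,"claw": 0.45},
  {"dx": 0,"dy": 0,"dz": 0,"rx": 0,"ry": 0,"rz": 0,"claw": 0.45},
  {"dx": 0,"dy": 0,"dz": 0,"rx": 0,"ry": 0,"rz": 0,"claw": 0.45},
])

```text
time_s: 22.25
ee_pos: [0.4471, 0.0412, 0.241]
eef_rot: [3.142, -0.0, 0.111]
force: [0.2, -0.4, -0.0]
grip_width: 0.0516
grip_force: 0.0
```

```bash
python3 -c "
from h import *
x,y=hop(-.162,-.0188)
go(x,y,.240,.11)
for n in ('scene','side'):
    c=viewer.camera(n); q=proj(c,np.r_[x,y,.24]); print(n,q)
c=viewer.camera('side');a=c['img'][130:230,220:370,::-1];cv2.imwrite('pics/d3.png',cv2.resize(a,None,fx=4,fy=4,interpolation=2))
"
```

```text
at [0.4471 0.0412 0.241 ] yaw 0.111 q6 1.47
total shift units dx,dy,dz [-0.005  0.     0.01 ]
then turn rz units 0.001 rows of .095: 0.009132108188512547
scene [[336.24477232 170.34900234]]
side [[280.69359639 183.70313865]]
```

step_arm([
  {"dx": 0,"dy": 0,"dz": 0,"rx": 0,"ry": 0,"rz": 0,"claw": 1},
  {"dx": 0,"dy": 0,"dz": 0,"rx": 0,"ry": 0,"rz": 0,"claw": 1},
  {"dx": 0,"dy": 0,"dz": 0,"rx": 0,"ry": 0,"rz": 0,"claw": 1},
  {"dx": 0,"dy": 0,"dz": 0,"rx": 0,"ry": 0,"rz": 0,"claw": 1},
  {"dx": 0,"dy": 0,"dz": 0,"rx": 0,"ry": 0,"rz": 0,"claw": 1},
  {"dx": 0,"dy": 0,"dz": 0,"rx": 0,"ry": 0,"rz": 0,"claw": 1},
  {"dx": 0,"dy": 0,"dz": 0,"rx": 0,"ry": 0,"rz": 0,"claw": 1},
  {"dx": 0,"dy": 0,"dz": 0,"rx": 0,"ry": 0,"rz": 0,"claw": 1},
], grip_force=25)

```text
time_s: 23.2
ee_pos: [0.447, 0.0413, 0.2405]
eef_rot: [3.142, -0.0, 0.109]
force: [0.2, -0.1, 0.3]
grip_width: 0.0158
grip_force: 25.0
```

step_arm([
  {"dx": -0.06,"dy": 0,"dz": 0.009,"rx": 0,"ry": 0,"rz": 0,"claw": 1},
  {"dx": -0.06,"dy": 0,"dz": 0.009,"rx": 0,"ry": 0,"rz": 0,"claw": 1},
  {"dx": -0.06,"dy": 0,"dz": 0.009,"rx": 0,"ry": 0,"rz": 0,"claw": 1},
  {"dx": 0,"dy": 0,"dz": 0,"rx": 0,"ry": 0,"rz": 0,"claw": 1},
])

```text
time_s: 23.6
ee_pos: [0.4283, 0.0393, 0.2377]
eef_rot: [3.142, 0.0, 0.109]
force: [-0.3, 0.5, 0.2]
grip_width: 0.0156
grip_force: 25.0
```

step_arm([
  {"dx": -0.1,"dy": 0,"dz": 0.015,"rx": 0,"ry": 0,"rz": 0,"claw": 1},
  {"dx": -0.1,"dy": 0,"dz": 0.015,"rx": 0,"ry": 0,"rz": 0,"claw": 1},
  {"dx": -0.1,"dy": 0,"dz": 0.015,"rx": 0,"ry": 0,"rz": 0,"claw": 1},
  {"dx": -0.1,"dy": 0,"dz": 0.015,"rx": 0,"ry": 0,"rz": 0,"claw": 1},
  {"dx": -0.15,"dy": 0,"dz": 0,"rx": 0,"ry": 0,"rz": 0,"claw": 1},
  {"dx": -0.15,"dy": 0,"dz": 0,"rx": 0,"ry": 0,"rz": 0,"claw": 1},
  {"dx": 0,"dy": 0,"dz": 0.3,"rx": 0,"ry": 0,"rz": 0,"claw": 1},
  {"dx": 0,"dy": 0,"dz": 0.3,"rx": 0,"ry": 0,"rz": 0,"claw": 1},
  {"dx": 0,"dy": 0,"dz": 0.3,"rx": 0,"ry": 0,"rz": 0,"claw": 1},
  {"dx": 0,"dy": 0,"dz": 0.3,"rx": 0,"ry": 0,"rz": 0,"claw": 1},
])

```text
time_s: 24.6
ee_pos: [0.3589, 0.0317, 0.1108]
eef_rot: [3.141, -0.001, 0.109]
force: [0.9, 0.1, -1.1]
grip_width: 0.0154
grip_force: 25.0
```

step_arm([
  {"dx": 0,"dy": 0,"dz": 0.3,"rx": 0,"ry": 0,"rz": 0,"claw": 1},
  {"dx": 0,"dy": 0,"dz": 0.3,"rx": 0,"ry": 0,"rz": 0,"claw": 1},
  {"dx": 0,"dy": 0,"dz": 0.1,"rx": 0,"ry": 0,"rz": 0,"claw": 1},
  {"dx": 0,"dy": 0,"dz": 0,"rx": 0,"ry": 0,"rz": 0,"claw": 1},
  {"dx": 0,"dy": 0,"dz": 0,"rx": 0,"ry": 0,"rz": 0,"claw": 1},
])

```text
time_s: 25.1
ee_pos: [0.36, 0.0317, 0.0428]
eef_rot: [3.141, -0.001, 0.109]
force: [0.2, -0.1, -0.3]
grip_width: 0.0158
grip_force: 25.0
```

step_arm([
  {"dx": 0,"dy": 0,"dz": 0.15,"rx": 0,"ry": 0,"rz": 0,"claw": 1},
  {"dx": 0,"dy": 0,"dz": 0.066,"rx": 0,"ry": 0,"rz": 0,"claw": 1},
  {"dx": 0,"dy": 0,"dz": 0,"rx": 0,"ry": 0,"rz": 0,"claw": 1},
  {"dx": 0,"dy": 0,"dz": 0,"rx": 0,"ry": 0,"rz": 0,"claw": 0.7},
  {"dx": 0,"dy": 0,"dz": 0,"rx": 0,"ry": 0,"rz": 0,"claw": 0.7},
  {"dx": 0,"dy": 0,"dz": 0,"rx": 0,"ry": 0,"rz": 0,"claw": 0.3},
  {"dx": 0,"dy": 0,"dz": 0,"rx": 0,"ry": 0,"rz": 0,"claw": 0.3},
  {"dx": 0,"dy": 0,"dz": 0,"rx": 0,"ry": 0,"rz": 0,"claw": 0.3},
])

```text
time_s: 25.9
ee_pos: [0.3596, 0.0317, 0.0203]
eef_rot: [3.142, -0.0, 0.109]
force: [0.6, 0.2, -0.1]
grip_width: 0.0488
grip_force: 0.0
```

step_arm([
  {"dx": 0,"dy": 0,"dz": -0.3,"rx": 0,"ry": 0,"rz": 0,"claw": 0.3},
  {"dx": 0,"dy": 0,"dz": -0.4,"rx": 0,"ry": 0,"rz": 0,"claw": 0.3},
  {"dx": 0,"dy": 0,"dz": -0.5,"rx": 0,"ry": 0,"rz": 0,"claw": 0.3},
  {"dx": 0,"dy": 0,"dz": -0.5,"rx": 0,"ry": 0,"rz": 0,"claw": 0.3},
  {"dx": 0,"dy": 0,"dz": -0.5,"rx": 0,"ry": 0,"rz": 0,"claw": 0.3},
  {"dx": 0,"dy": 0,"dz": -0.5,"rx": 0,"ry": 0,"rz": 0,"claw": 0.3},
  {"dx": 0,"dy": 0,"dz": -0.5,"rx": 0,"ry": 0,"rz": 0,"claw": 0.3},
  {"dx": 0,"dy": 0,"dz": -0.5,"rx": 0,"ry": 0,"rz": 0,"claw": 0.3},
  {"dx": 0,"dy": 0,"dz": 0,"rx": 0,"ry": 0,"rz": 0,"claw": 0.3},
])

```text
time_s: 26.8
ee_pos: [0.3602, 0.0317, 0.3958]
eef_rot: [3.14, -0.009, 0.109]
force: [0.2, 0.2, -1.1]
grip_width: 0.066
grip_force: 0.0
```

```bash
python3 -c "
from h import *
P=pose();c=viewer.camera('wrist');save(c,'p2')
x,y=hop(-.1466,.128); go(x,y,.307,HY); print(x,y)
W,uv,col=cloud(c,P=P)
D=W[:,:2]-H0;a=HY
L=np.c_[D[:,0]*np.cos(a)+D[:,1]*np.sin(a),-D[:,0]*np.sin(a)+D[:,1]*np.cos(a),W[:,2]]
m=(L[:,2]>.28)&(L[:,2]<.34)&(L[:,0]<-.1)&(L[:,1]>.08); print('lever',m.sum(),L[m].min(0),L[m].max(0))
m=(W[:,2]>.005)&(W[:,2]<.03)&(W[:,0]<.45)&(abs(W[:,1])<.12); A=W[m]
print('pin',m.sum(),cv2.minAreaRect((A[:,:2]*1000).astype(np.float32)),A[:,2].max(),A.mean(0))
"
```

```text
at [0.3599 0.0317 0.3924] yaw 0.109 q6 1.45
total shift units dx,dy,dz [ 1.057 -1.464  0.858]
then turn rz units 0.015 rows of .095: 0.15719000511207767
0.4494163461242779 0.1887290937799106
lever 3109 [-0.17638556  0.10309719  0.2800558 ] [-0.1167764   0.13819823  0.31837634]
pin 2988 ((182.9517822265625, 12.584854125976562), (492.3487243652344, 236.8468017578125), 4.197113513946533) 0.0298947922297082 [0.11394474 0.00887524 0.01393898]
```

View pics/p2.png

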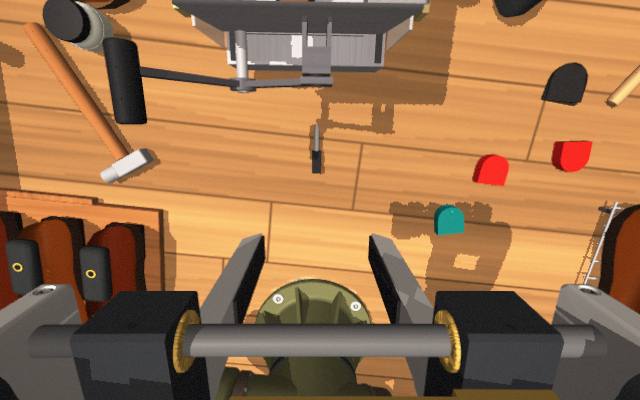

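The pin lies level on the bench at pixel (316,150) and the lever grip is at (125,80). I'll cage the lever bar loosely between the fingers.

step_arm([
  {"dx": 0.236,"dy": -0.366,"dz": 0,"rx": 0,"ry": 0,"rz": 0,"claw": 0.45},
  {"dx": 0.236,"dy": -0.366,"dz": 0,"rx": 0,"ry": 0,"rz": 0,"claw": 0.45},
  {"dx": 0.236,"dy": -0.366,"dz": 0,"rx": 0,"ry": 0,"rz": 0,"claw": 0.45},
  {"dx": 0.235,"dy": -0.366,"dz": 0,"rx": 0,"ry": 0,"rz": 0.01,"claw": 0.45},
  {"dx": 0,"dy": 0,"dz": 0.3,"rx": 0,"ry": 0,"rz": 0,"claw": 0.45},
  {"dx": 0,"dy": 0,"dz": 0,"rx": 0,"ry": 0,"rz": 0,"claw": 0.45},
  {"dx": 0,"dy": 0,"dz": 0,"rx": 0,"ry": 0,"rz": 0,"claw": 0.45},
])

```text
time_s: 27.55
ee_pos: [0.437, 0.1871, 0.3598]
eef_rot: [3.141, 0.002, 0.093]
force: [0.0, -1.0, 0.3]
grip_width: 0.0512
grip_force: 0.0
```

```bash
python3 -c "
from h import *
x,y=hop(-.158,.128); go(x,y,.310,.095)
P=pose();c=viewer.camera('wrist')
W,uv,col=cloud(c,P=P)
D=W[:,:2]-H0;a=HY
L=np.c_[D[:,0]*np.cos(a)+D[:,1]*np.sin(a),-D[:,0]*np.sin(a)+D[:,1]*np.cos(a),W[:,2]]
m=(L[:,2]>.30)&(L[:,2]<.335)&(L[:,0]<-.1)&(L[:,1]>.08)
for x0 in np.arange(-.175,-.115,.01):
    q=m&(abs(L[:,0]-x0)<.004); print(x0.round(3),L[q][:,1].min(),L[q][:,1].max(),L[q][:,2].max()) if q.sum()>3 else 0
"
```

```text
at [0.437  0.1871 0.3598] yaw 0.093 q6 1.81
total shift units dx,dy,dz [ 0.012 -0.006  0.498]
then turn rz units -0.001 rows of .095: 0.013504885600088333
-0.175 0.11597982165282551 0.1372704204102124 0.3172024323482185
-0.165 0.11611065978589913 0.13723922718627202 0.3181077050174997
-0.155 0.11634874762698741 0.1380188555418591 0.3179867359437878
-0.145 0.11658035644435785 0.13798825129279696 0.3178010727178697
-0.135 0.11578159704741232 0.1379233134028165 0.318125086278464
-0.125 0.11637205069050924 0.13784818046012584 0.3177278091087815
```

step_arm([
  {"dx": 0.01,"dy": 0,"dz": 0.25,"rx": 0,"ry": 0,"rz": 0,"claw": 0.45},
  {"dx": 0,"dy": 0,"dz": 0.25,"rx": 0,"ry": 0,"rz": 0,"claw": 0.45},
  {"dx": 0,"dy": 0,"dz": 0,"rx": 0,"ry": 0,"rz": 0,"claw": 0.7},
  {"dx": 0,"dy": 0,"dz": 0,"rx": 0,"ry": 0,"rz": 0,"claw": 0.7},
  {"dx": 0,"dy": 0,"dz": 0,"rx": 0,"ry": 0,"rz": 0,"claw": 0.7},
  {"dx": 0,"dy": 0,"dz": 0,"rx": 0,"ry": 0,"rz": 0,"claw": 0.7},
], grip_force=10)

```text
time_s: 28.2
ee_pos: [0.4386, 0.1876, 0.3115]
eef_rot: [-3.141, -0.002, 0.093]
force: [0.2, 0.4, 0.3]
grip_width: 0.0287
grip_force: 0.0
```

step_arm([
  {"dx": 0,"dy": 0.083,"dz": -0.043,"rx": 0,"ry": 0,"rz": 0,"claw": 0.7},
  {"dx": 0,"dy": 0.083,"dz": -0.044,"rx": 0,"ry": 0,"rz": 0,"claw": 0.7},
  {"dx": 0,"dy": 0.088,"dz": -0.03,"rx": 0,"ry": 0,"rz": 0,"claw": 0.7},
  {"dx": 0,"dy": 0.088,"dz": -0.03,"rx": 0,"ry": 0,"rz": 0,"claw": 0.7},
  {"dx": 0,"dy": 0,"dz": 0,"rx": 0,"ry": 0,"rz": 0,"claw": 0.7},
])

```text
time_s: 28.7
ee_pos: [0.4417, 0.1522, 0.3252]
eef_rot: [3.141, -0.0, 0.092]
force: [0.3, -0.7, -0.1]
grip_width: 0.0279
grip_force: 0.0
```

step_arm([
  {"dx": 0,"dy": 0.092,"dz": -0.017,"rx": 0,"ry": 0,"rz": 0,"claw": 0.7},
  {"dx": 0,"dy": 0.092,"dz": -0.017,"rx": 0,"ry": 0,"rz": 0,"claw": 0.7},
  {"dx": 0,"dy": 0.094,"dz": -0.003,"rx": 0,"ry": 0,"rz": 0,"claw": 0.7},
  {"dx": 0,"dy": 0.094,"dz": -0.003,"rx": 0,"ry": 0,"rz": 0,"claw": 0.7},
  {"dx": 0,"dy": 0.093,"dz": 0.011,"rx": 0,"ry": 0,"rz": 0,"claw": 0.7},
  {"dx": 0,"dy": 0.093,"dz": 0.011,"rx": 0,"ry": 0,"rz": 0,"claw": 0.7},
  {"dx": 0,"dy": 0.09,"dz": 0.025,"rx": 0,"ry": 0,"rz": 0,"claw": 0.7},
  {"dx": 0,"dy": 0.09,"dz": 0.025,"rx": 0,"ry": 0,"rz": 0,"claw": 0.7},
  {"dx": 0,"dy": 0.08,"dz": 0.035,"rx": 0,"ry": 0,"rz": 0,"claw": 0.7},
])

```text
time_s: 29.6
ee_pos: [0.4492, 0.0714, 0.3179]
eef_rot: [-3.142, -0.0, 0.093]
force: [-1.3, 3.4, 2.4]
grip_width: 0.0284
grip_force: 1.6
```

```bash
python3 -c "
from h import *
print(telemetry.get_obs()['force'],pose()[0])
c=viewer.camera('scene');a=c['img'][140:310,230:400,::-1]
b=viewer.camera('side')['img'][110:280,230:430,::-1]
cv2.imwrite('pics/d4.png',cv2.resize(np.hstack([a,b]),None,fx=2.1,fy=2.1,interpolation=2))
"
```

```text
[-1.32331479  3.43871259  2.41978252] [0.44918508 0.07135736 0.31789886]
```

View pics/d4.png

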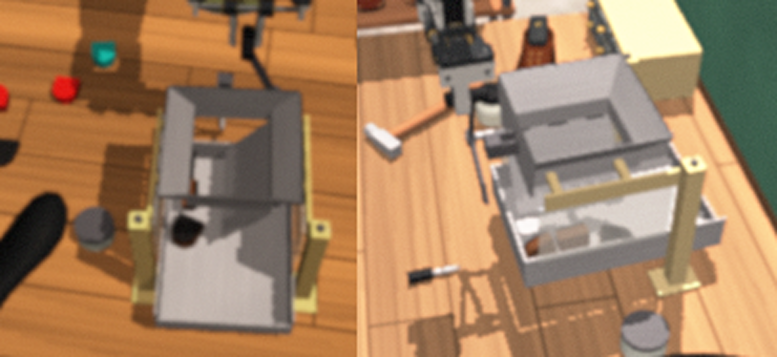

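step_arm([
  {"dx": 0,"dy": 0.09,"dz": 0.04,"rx": 0,"ry": 0,"rz": 0,"claw": 0.7},
  {"dx": 0,"dy": 0.06,"dz": 0.03,"rx": 0,"ry": 0,"rz": 0,"claw": 0.7},
  {"dx": 0,"dy": 0,"dz": 0,"rx": 0,"ry": 0,"rz": 0,"claw": 0.7},
  {"dx": 0,"dy": 0,"dz": 0,"rx": 0,"ry": 0,"rz": 0,"claw": 0.7},
  {"dx": 0,"dy": 0,"dz": 0,"rx": 0,"ry": 0,"rz": 0,"claw": 0.7},
])

```text
time_s: 30.2
ee_pos: [0.4505, 0.059, 0.3113]
eef_rot: [-3.137, -0.001, 0.095]
force: [-1.3, 19.2, 4.5]
grip_width: 0.03
grip_force: 10.0
```

```bash
python3 -c "
from h import *
a=viewer.camera('scene')
b=viewer.camera('side')
for c in(a,b):
    W,uv,col=cloud(c);D=W[:,:2]-H0;h=.095;col=col.astype(float)
    L=np.c_[D[:,0]*np.cos(h)+D[:,1]*np.sin(h),-D[:,0]*np.sin(h)+D[:,1]*np.cos(h),W[:,2]]
    m=(abs(L[:,1])<.12)&(L[:,0]>-.12)&(L[:,0]<.22)&(L[:,2]>.03)&(L[:,2]<.28)&(col[:,0]>1.5*col[:,2])&(col[:,0]<175)
    print(np.c_[L,uv][m][::max(1,m.sum()//25)].round(3).tolist())
k=lambda i,s:cv2.resize(i,None,fx=s,fy=s,interpolation=2)
cv2.imwrite('pics/d5.png',np.hstack([k(a['img'][170:290,280:380,::-1],4),k(b['img'][190:260,260:360,::-1],4).copy() if 0 else k(b['img'][150:270,265:365,::-1],4)]))
"
```

```text
[[-0.119, -0.004, 0.26, 340.0, 177.0], [-0.082, -0.045, 0.204, 327.0, 195.0], [-0.051, -0.117, 0.232, 305.0, 197.0], [-0.05, 0.113, 0.222, 374.0, 202.0], [-0.099, 0.003, 0.096, 340.0, 208.0], [0.013, -0.115, 0.228, 304.0, 214.0], [0.011, 0.113, 0.213, 374.0, 219.0], [0.052, -0.118, 0.231, 302.0, 224.0], [0.067, -0.117, 0.233, 302.0, 228.0], [0.003, -0.065, 0.099, 320.0, 231.0], [0.092, -0.115, 0.219, 302.0, 237.0], [0.044, -0.112, 0.097, 306.0, 241.0], [0.072, 0.109, 0.146, 371.0, 245.0], [0.078, -0.112, 0.113, 305.0, 248.0], [0.135, 0.115, 0.248, 377.0, 249.0], [0.147, -0.119, 0.227, 299.0, 252.0], [0.148, 0.118, 0.25, 378.0, 253.0], [0.079, -0.072, 0.062, 317.0, 255.0], [0.146, -0.118, 0.188, 300.0, 257.0], [0.132, 0.115, 0.168, 374.0, 259.0], [0.142, 0.115, 0.169, 374.0, 262.0], [0.124, -0.114, 0.065, 304.0, 266.0], [0.15, 0.119, 0.13, 374.0, 269.0], [0.148, -0.117, 0.032, 303.0, 276.0], [0.22, -0.012, 0.041, 332.0, 297.0], [0.218, 0.102, 0.034, 366.0, 299.0]]
[[0.145, 0.114, 0.245, 363.0, 140.0], [0.143, 0.116, 0.232, 362.0, 143.0], [0.043, -0.083, 0.221, 354.0, 190.0], [0.098, -
[... 208 characters left out ...]
0, 198.0], [0.086, -0.12, 0.211, 372.0, 198.0], [0.025, -0.116, 0.22, 352.0, 199.0], [-0.007, -0.119, 0.227, 342.0, 200.0], [-0.003, -0.118, 0.22, 343.0, 201.0], [0.013, -0.118, 0.212, 348.0, 202.0], [-0.031, -0.119, 0.221, 334.0, 203.0], [-0.06, -0.119, 0.225, 324.0, 204.0], [-0.021, -0.119, 0.214, 337.0, 204.0], [0.009, -0.12, 0.207, 347.0, 204.0], [-0.009, -0.119, 0.207, 341.0, 205.0], [-0.057, -0.12, 0.217, 325.0, 206.0], [-0.072, -0.119, 0.212, 320.0, 208.0], [-0.072, -0.064, 0.087, 315.0, 224.0], [-0.077, -0.07, 0.086, 314.0, 226.0], [-0.076, -0.08, 0.091, 315.0, 227.0], [-0.082, -0.111, 0.122, 316.0, 228.0], [-0.082, -0.112, 0.118, 316.0, 229.0], [-0.078, -0.084, 0.082, 315.0, 230.0]]
```

View pics/d5.png

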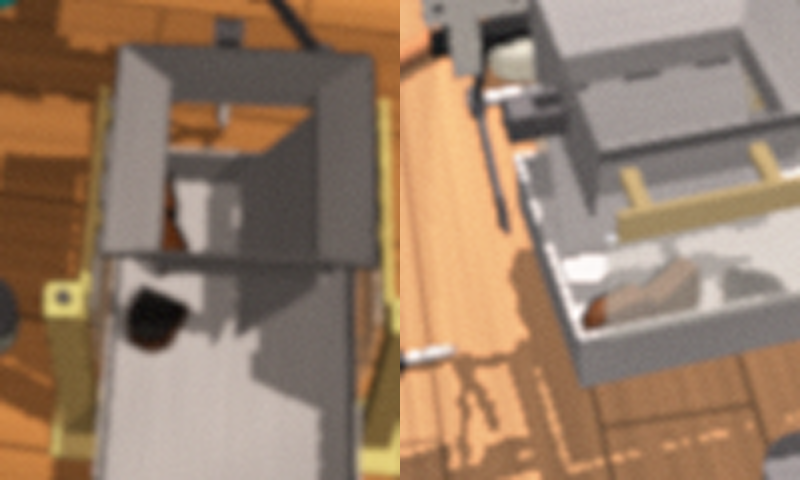

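All three heels are in the pan: side crop at (610,300), (670,285) and (750,285). The trap is at its open stop, so I'll swing it shut now.

step_arm([
  {"dx": 0,"dy": -0.08,"dz": -0.035,"rx": 0,"ry": 0,"rz": 0,"claw": 0.7},
  {"dx": 0,"dy": -0.08,"dz": -0.035,"rx": 0,"ry": 0,"rz": 0,"claw": 0.7},
  {"dx": 0,"dy": -0.08,"dz": -0.035,"rx": 0,"ry": 0,"rz": 0,"claw": 0.7},
  {"dx": 0,"dy": -0.09,"dz": -0.025,"rx": 0,"ry": 0,"rz": 0,"claw": 0.7},
  {"dx": 0,"dy": -0.09,"dz": -0.025,"rx": 0,"ry": 0,"rz": 0,"claw": 0.7},
  {"dx": 0,"dy": -0.093,"dz": -0.011,"rx": 0,"ry": 0,"rz": 0,"claw": 0.7},
  {"dx": 0,"dy": -0.093,"dz": -0.011,"rx": 0,"ry": 0,"rz": 0,"claw": 0.7},
  {"dx": 0,"dy": -0.094,"dz": 0.003,"rx": 0,"ry": 0,"rz": 0,"claw": 0.7},
  {"dx": 0,"dy": -0.094,"dz": 0.003,"rx": 0,"ry": 0,"rz": 0,"claw": 0.7},
])

```text
time_s: 31.2
ee_pos: [0.4435, 0.1357, 0.3288]
eef_rot: [3.139, -0.001, 0.092]
force: [1.0, -6.0, 4.1]
grip_width: 0.028
grip_force: 3.2
```

step_arm([
  {"dx": 0,"dy": -0.092,"dz": 0.017,"rx": 0,"ry": 0,"rz": 0,"claw": 0.7},
  {"dx": 0,"dy": -0.092,"dz": 0.017,"rx": 0,"ry": 0,"rz": 0,"claw": 0.7},
  {"dx": 0,"dy": -0.088,"dz": 0.03,"rx": 0,"ry": 0,"rz": 0,"claw": 0.7},
  {"dx": 0,"dy": -0.088,"dz": 0.03,"rx": 0,"ry": 0,"rz": 0,"claw": 0.7},
  {"dx": 0,"dy": -0.083,"dz": 0.043,"rx": 0,"ry": 0,"rz": 0,"claw": 0.7},
  {"dx": 0,"dy": -0.06,"dz": 0.03,"rx": 0,"ry": 0,"rz": 0,"claw": 0.7},
  {"dx": 0,"dy": 0,"dz": 0,"rx": 0,"ry": 0,"rz": 0,"claw": 0.7},
])

```text
time_s: 31.9
ee_pos: [0.4384, 0.1865, 0.3112]
eef_rot: [3.141, 0.0, 0.094]
force: [-0.3, 0.7, 0.4]
grip_width: 0.0281
grip_force: 0.0
```

step_arm([
  {"dx": 0,"dy": -0.025,"dz": 0.01,"rx": 0,"ry": 0,"rz": 0,"claw": 0.7},
  {"dx": 0,"dy": 0,"dz": 0,"rx": 0,"ry": 0,"rz": 0,"claw": 0.7},
  {"dx": 0,"dy": 0,"dz": 0,"rx": 0,"ry": 0,"rz": 0,"claw": 0.7},
])

```text
time_s: 32.2
ee_pos: [0.4382, 0.1884, 0.3104]
eef_rot: [3.141, 0.0, 0.093]
force: [0.3, -5.2, -0.3]
grip_width: 0.0284
grip_force: 2.2
```

step_arm([
  {"dx": 0,"dy": -0.018,"dz": 0.01,"rx": 0,"ry": 0,"rz": 0,"claw": 0.7},
  {"dx": 0,"dy": 0,"dz": 0,"rx": 0,"ry": 0,"rz": 0,"claw": 0.7},
  {"dx": 0,"dy": 0,"dz": 0,"rx": 0,"ry": 0,"rz": 0,"claw": 0.7},
])

```text
time_s: 32.5
ee_pos: [0.4381, 0.1902, 0.3095]
eef_rot: [3.141, 0.0, 0.093]
force: [1.4, -5.4, -0.3]
grip_width: 0.028
grip_force: 2.6
```

step_arm([
  {"dx": 0,"dy": -0.02,"dz": 0.01,"rx": 0,"ry": 0,"rz": 0,"claw": 0.7},
  {"dx": 0,"dy": 0,"dz": 0,"rx": 0,"ry": 0,"rz": 0,"claw": 0.7},
  {"dx": 0,"dy": 0,"dz": 0,"rx": 0,"ry": 0,"rz": 0,"claw": 0.7},
])

```text
time_s: 32.8
ee_pos: [0.438, 0.1916, 0.3088]
eef_rot: [3.14, -0.0, 0.092]
force: [0.1, -12.0, 3.4]
grip_width: 0.0282
grip_force: 5.5
```

The trap is at its shut stop. I'll back off and go above the pin.

step_arm([
  {"dx": 0,"dy": 0.05,"dz": 0,"rx": 0,"ry": 0,"rz": 0,"claw": 0.5},
  {"dx": 0,"dy": 0,"dz": 0,"rx": 0,"ry": 0,"rz": 0,"claw": 0.5},
  {"dx": 0,"dy": 0,"dz": 0,"rx": 0,"ry": 0,"rz": 0,"claw": 0.5},
  {"dx": 0,"dy": 0,"dz": -0.2,"rx": 0,"ry": 0,"rz": 0,"claw": 0.45},
  {"dx": 0,"dy": 0,"dz": -0.4,"rx": 0,"ry": 0,"rz": 0,"claw": 0.45},
  {"dx": 0,"dy": 0,"dz": -0.2,"rx": 0,"ry": 0,"rz": 0,"claw": 0.45},
  {"dx": -0.1,"dy": 0.4,"dz": 0,"rx": 0,"ry": 0,"rz": 0,"claw": 0.45},
  {"dx": -0.1,"dy": 0.4,"dz": 0,"rx": 0,"ry": 0,"rz": 0,"claw": 0.45},
  {"dx": -0.1,"dy": 0.4,"dz": 0,"rx": 0,"ry": 0,"rz": 0,"claw": 0.45},
  {"dx": -0.1,"dy": 0.3,"dz": 0,"rx": 0,"ry": 0,"rz": 0,"claw": 0.45},
])

```text
time_s: 33.8
ee_pos: [0.412, 0.033, 0.3886]
eef_rot: [-3.141, -0.0, 0.093]
force: [0.2, 0.4, -0.0]
grip_width: 0.0512
grip_force: 0.0
```

step_arm([
  {"dx": 0,"dy": 0,"dz": 0,"rx": 0,"ry": 0,"rz": 0,"claw": 0.45},
  {"dx": 0,"dy": 0,"dz": 0,"rx": 0,"ry": 0,"rz": 0,"claw": 0.45},
  {"dx": 0,"dy": 0,"dz": 0,"rx": 0,"ry": 0,"rz": 0,"claw": 0.45},
])

```text
time_s: 34.1
ee_pos: [0.4126, 0.0353, 0.3885]
eef_rot: [-3.141, 0.0, 0.094]
force: [0.2, -1.1, 0.4]
grip_width: 0.052
grip_force: 0.0
```

```bash
cat > q.py <<'E'
from h import *
P=pose();c=viewer.camera('wrist');save(c,'p3'); print(P[0].round(4))
W,uv,col=cloud(c,P=P); a=.095; x,y=hop(-.122,-.0179); D=W[:,:2]-[x,y]; print('bore est',x,y)
L=np.c_[D[:,0]*np.cos(a)+D[:,1]*np.sin(a),-D[:,0]*np.sin(a)+D[:,1]*np.cos(a),W[:,2]]
m=(L[:,2]>.25)&(L[:,2]<.266)&(abs(L[:,1])<.035)&(abs(L[:,0])<.04)
for x0 in np.arange(-.03,.03,.003):
    q=m&(abs(L[:,0]-x0)<.0015)
    if q.sum()>3: print(x0.round(3),q.sum(),'y',L[q][:,1].min().round(4),L[q][:,1].max().round(4),'z',np.percentile(L[q][:,2],[50,95]).round(4))
# pin on bench
m=(W[:,2]>.004)&(W[:,2]<.03)&(abs(W[:,0]-.37)<.08)&(abs(W[:,1]-.035)<.05); A=W[m]
for x0 in np.arange(.32,.44,.006):
    q=abs(A[:,0]-x0)<.003
    if q.sum()>3: print('pin x',x0.round(3),q.sum(),'y',A[q][:,1].min().round(4),A[q][:,1].max().round(4),'mid',np.mean([A[q][:,1].min(),A[q][:,1].max()]).round(4),'z',A[q][:,2].max().round(4))
print(proj(c,[[.36,.0317,.016]],P))
E
python3 q.py
```

```text
[0.4126 0.0353 0.3885]
bore est 0.48637141499276293 0.0454590938325192
-0.015 127 y -0.0141 0.0148 z [0.2591 0.2603]
-0.012 96 y -0.0141 0.0148 z [0.2587 0.2602]
-0.006 112 y -0.0122 0.0129 z [0.257  0.2582]
-0.003 84 y -0.0122 0.0128 z [0.2572 0.2583]
-0.0 84 y -0.0122 0.0128 z [0.2572 0.2583]
0.003 112 y -0.0121 0.0128 z [0.2571 0.2583]
0.006 83 y -0.0121 0.0127 z [0.2572 0.2585]
0.009 112 y -0.0121 0.0126 z [0.2572 0.2585]
0.012 87 y -0.013 0.0126 z [0.2571 0.2584]
0.015 32 y -0.013 0.0126 z [0.2564 0.258 ]
0.018 39 y -0.0129 0.0125 z [0.2558 0.2568]
0.021 30 y -0.0129 0.0125 z [0.256  0.2568]
0.024 40 y -0.0129 0.0125 z [0.2558 0.2569]
0.027 33 y -0.0128 0.0124 z [0.2558 0.2568]
pin x 0.344 17 y 0.022 0.0367 mid 0.0294 z 0.0159
pin x 0.35 28 y 0.0223 0.0372 mid 0.0298 z 0.0169
pin x 0.356 30 y 0.023 0.0379 mid 0.0304 z 0.0169
pin x 0.362 27 y 0.0235 0.0384 mid 0.0309 z 0.0166
pin x 0.368 33 y 0.0241 0.0389 mid 0.0315 z 0.0185
pin x 0.374 28 y 0.0248 0.0395 mid 0.0322 z 0.0162
pin x 0.38 34 y 0.0253 0.04 mid 0.0327 z 0.0165
pin x 0.386 15 y 0.0295 0.037 mid 0.0332 z 0.0125
pin x 0.392 19 y 0.03 0.0394 mid 0.0347 z 0.0126
pin x 0.398 20 y 0.0306 0.04 mid 0.0353 z 0.0122
pin x 0.404 15 y 0.033 0.0405 mid 0.0368 z 0.0116
pin x 0.41 19 y 0.0335 0.041 mid 0.0373 z 0.0125
pin x 0.416 15 y 0.0342 0.0415 mid 0.0379 z 0.0127
pin x 0.422 15 y 0.0347 0.0404 mid 0.0376 z 0.0127
pin x 0.428 5 y 0.0371 0.0406 mid 0.0388 z 0.0114
[[315.48714694 191.80395565]]
```

View pics/p3.png

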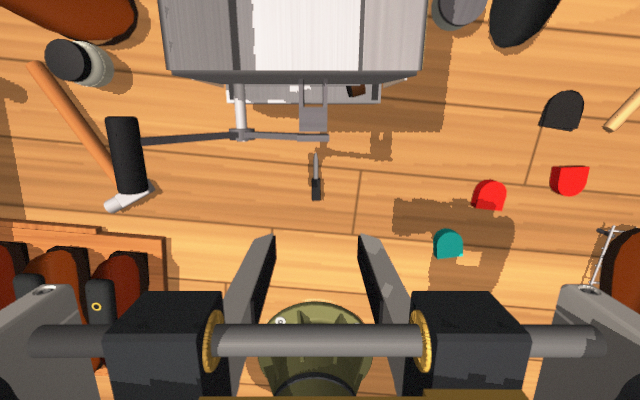

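The trap is shut with the lug in line with the block, at (313,120)-(313,137). The pin is level at (316,180) with yaw near 0.095, so I'll grasp it.

step_arm([
  {"dx": -0.25,"dy": 0,"dz": 0,"rx": 0,"ry": 0,"rz": 0,"claw": 0.45},
  {"dx": -0.253,"dy": -0.004,"dz": 0.2,"rx": 0,"ry": 0,"rz": 0,"claw": 0.45},
  {"dx": 0,"dy": 0,"dz": 0.5,"rx": 0,"ry": 0,"rz": 0,"claw": 0.45},
  {"dx": 0,"dy": 0,"dz": 0.5,"rx": 0,"ry": 0,"rz": 0,"claw": 0.45},
  {"dx": 0,"dy": 0,"dz": 0.5,"rx": 0,"ry": 0,"rz": 0,"claw": 0.45},
  {"dx": 0,"dy": 0,"dz": 0.5,"rx": 0,"ry": 0,"rz": 0,"claw": 0.45},
  {"dx": 0,"dy": 0,"dz": 0.5,"rx": 0,"ry": 0,"rz": 0,"claw": 0.45},
  {"dx": 0,"dy": 0,"dz": 0.4,"rx": 0,"ry": 0,"rz": 0,"claw": 0.45},
  {"dx": 0,"dy": 0,"dz": 0,"rx": 0,"ry": 0,"rz": 0,"claw": 0.45},
  {"dx": 0,"dy": 0,"dz": 0,"rx": 0,"ry": 0,"rz": 0,"claw": 0.45},
])

```text
time_s: 35.15
ee_pos: [0.3627, 0.0307, 0.0794]
eef_rot: [-3.141, 0.001, 0.094]
force: [1.4, -0.2, 0.2]
grip_width: 0.0516
grip_force: 0.0
```

step_arm([
  {"dx": 0,"dy": 0,"dz": 0.3,"rx": 0,"ry": 0,"rz": 0,"claw": 0.45},
  {"dx": 0,"dy": 0,"dz": 0.2,"rx": 0,"ry": 0,"rz": 0,"claw": 0.45},
  {"dx": 0,"dy": 0,"dz": 0.095,"rx": 0,"ry": 0,"rz": 0,"claw": 0.45},
  {"dx": 0,"dy": 0,"dz": 0,"rx": 0,"ry": 0,"rz": 0,"claw": 0.45},
  {"dx": 0,"dy": 0,"dz": 0,"rx": 0,"ry": 0,"rz": 0,"claw": 1},
  {"dx": 0,"dy": 0,"dz": 0,"rx": 0,"ry": 0,"rz": 0,"claw": 1},
  {"dx": 0,"dy": 0,"dz": 0,"rx": 0,"ry": 0,"rz": 0,"claw": 1},
  {"dx": 0,"dy": 0,"dz": 0,"rx": 0,"ry": 0,"rz": 0,"claw": 1},
  {"dx": 0,"dy": 0,"dz": 0,"rx": 0,"ry": 0,"rz": 0,"claw": 1},
  {"dx": 0,"dy": 0,"dz": 0,"rx": 0,"ry": 0,"rz": 0,"claw": 1},
], grip_force=30)

```text
time_s: 36.15
ee_pos: [0.3625, 0.0302, 0.0193]
eef_rot: [3.142, -0.0, 0.093]
force: [-1.5, -0.6, 6.3]
grip_width: 0.0157
grip_force: 30.0
```

step_arm([
  {"dx": 0,"dy": 0,"dz": 0,"rx": 0,"ry": 0,"rz": 0,"claw": 1},
  {"dx": 0,"dy": 0,"dz": -0.2,"rx": 0,"ry": 0,"rz": 0,"claw": 1},
  {"dx": 0,"dy": 0,"dz": -0.4,"rx": 0,"ry": 0,"rz": 0,"claw": 1},
  {"dx": 0,"dy": 0,"dz": -0.4,"rx": 0,"ry": 0,"rz": 0,"claw": 1},
  {"dx": 0,"dy": 0,"dz": -0.4,"rx": 0,"ry": 0,"rz": 0,"claw": 1},
  {"dx": 0,"dy": 0,"dz": -0.4,"rx": 0,"ry": 0,"rz": 0,"claw": 1},
  {"dx": 0,"dy": 0,"dz": -0.4,"rx": 0,"ry": 0,"rz": 0,"claw": 1},
  {"dx": 0,"dy": 0,"dz": -0.17,"rx": 0,"ry": 0,"rz": 0,"claw": 1},
  {"dx": 0,"dy": 0,"dz": 0,"rx": 0,"ry": 0,"rz": 0,"claw": 1},
  {"dx": 0,"dy": 0,"dz": 0,"rx": 0,"ry": 0,"rz": 0,"claw": 1},
])

```text
time_s: 37.15
ee_pos: [0.362, 0.0302, 0.255]
eef_rot: [-3.142, 0.001, 0.093]
force: [0.0, -0.1, -1.1]
grip_width: 0.0159
grip_force: 30.0
```

```bash
cat > r.py <<'E'
from h import *
P=pose();c=viewer.camera('wrist');save(c,'p4'); o=telemetry.get_obs(); print(P[0].round(4),o['grip_width'],o['force'].round(1))
W,uv,col=cloud(c,P=P); a=.095; D=W[:,:2]-[.489,.046]
L=np.c_[D[:,0]*np.cos(a)+D[:,1]*np.sin(a),-D[:,0]*np.sin(a)+D[:,1]*np.cos(a),W[:,2]]  # bore frame
m=(L[:,2]>.225)&(L[:,2]<.275)&(abs(L[:,1])<.03)&(L[:,0]<.03)&(L[:,0]>-.2)
for x0 in np.arange(-.2,.03,.004):
    q=m&(abs(L[:,0]-x0)<.002)
    if q.sum()>3:
        t=L[q]; zt=np.percentile(t[:,2],97); k=t[t[:,2]>zt-.004]
        print(x0.round(3),q.sum(),'y',k[:,1].min().round(4),k[:,1].max().round(4),'mid',k[:,1][[k[:,1].argmin(),k[:,1].argmax()]].mean().round(4),'ztop',zt.round(4))
E
python3 r.py
```

```text
[0.362  0.0302 0.255 ] 0.0155738524672213 [-0.  -0.5 -0.5]
-0.148 39 y -0.0109 0.0032 mid -0.0038 ztop 0.2511
-0.144 154 y -0.0115 0.0038 mid -0.0038 ztop 0.2517
-0.14 151 y -0.0115 0.0038 mid -0.0038 ztop 0.2518
-0.136 156 y -0.0117 0.0041 mid -0.0038 ztop 0.2559
-0.132 188 y -0.0117 0.0041 mid -0.0038 ztop 0.2689
-0.128 190 y -0.0117 0.0041 mid -0.0038 ztop 0.2677
-0.124 194 y -0.0117 0.0041 mid -0.0038 ztop 0.2665
-0.12 318 y -0.013 0.0054 mid -0.0038 ztop 0.273
-0.116 1165 y -0.0237 0.0161 mid -0.0038 ztop 0.274
-0.112 178 y -0.0118 0.0041 mid -0.0039 ztop 0.2519
-0.108 257 y -0.0111 0.004 mid -0.0036 ztop 0.2512
-0.104 99 y -0.0077 0.0 mid -0.0038 ztop 0.2476
-0.1 103 y -0.0083 0.0006 mid -0.0039 ztop 0.2478
-0.096 104 y -0.0076 -0.0001 mid -0.0039 ztop 0.2481
-0.092 113 y -0.0082 0.0005 mid -0.0039 ztop 0.2478
-0.088 103 y -0.0076 0.0005 mid -0.0036 ztop 0.2477
-0.084 116 y -0.0076 0.0004 mid -0.0036 ztop 0.2481
-0.08 106 y -0.0082 0.0004 mid -0.0039 ztop 0.2477
-0.076 116 y -0.0081 0.0004 mid -0.0039 ztop 0.2482
-0.072 105 y -0.0075 -0.0002 mid -0.0039 ztop 0.2478
-0.068 85 y -0.007 -0.0008 mid -0.0039 ztop 0.2467
-0.064 70 y -0.0064 -0.0013 mid -0.0039 ztop 0.2459
-0.02 906 y -0.0151 0.0146 mid -0.0002 ztop 0.2598
-0.016 842 y -0.0149 0.0148 mid -0.0 ztop 0.2603
-0.012 414 y -0.0148 0.0147 mid -0.0 ztop 0.2595
-0.008 634 y -0.013 0.0127 mid -0.0002 ztop 0.2584
-0.004 555 y -0.013 0.0129 mid -0.0 ztop 0.2584
0.0 573 y -0.0129 0.0128 mid -0.0001 ztop 0.2585
0.004 337 y -0.0127 0.0126 mid -0.0001 ztop 0.2585
```

View pics/p4.png

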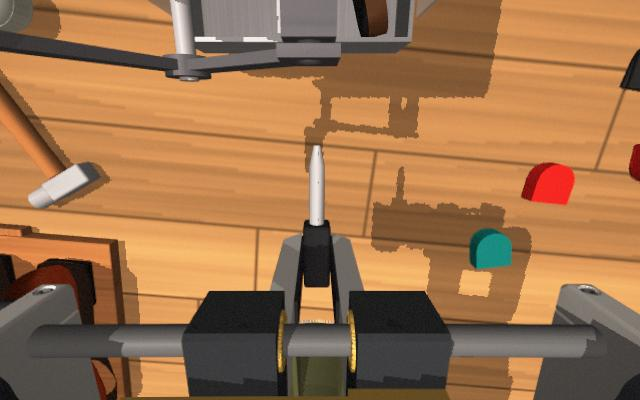

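The pin is level and parallel to the bore, 3.7 mm to the right and about 2 mm low. I'll correct that, approach, then check again.

step_arm([
  {"dx": 0,"dy": -0.037,"dz": -0.018,"rx": 0,"ry": 0,"rz": 0,"claw": 1},
  {"dx": 0.1,"dy": 0,"dz": 0,"rx": 0,"ry": 0,"rz": 0,"claw": 1},
  {"dx": 0.1,"dy": 0,"dz": 0,"rx": 0,"ry": 0,"rz": 0,"claw": 1},
  {"dx": 0.1,"dy": 0,"dz": 0,"rx": 0,"ry": 0,"rz": 0,"claw": 1},
  {"dx": 0,"dy": 0,"dz": 0,"rx": 0,"ry": 0,"rz": 0,"claw": 1},
  {"dx": 0,"dy": 0,"dz": 0,"rx": 0,"ry": 0,"rz": 0,"claw": 1},
])

```text
time_s: 37.8
ee_pos: [0.392, 0.0367, 0.2575]
eef_rot: [-3.142, 0.001, 0.093]
force: [-1.3, -0.2, -0.8]
grip_width: 0.0155
grip_force: 30.0
```

```bash
python3 r.py | awk 'NR%2==1'
```

```text
[0.392  0.0367 0.2575] 0.015547201312368792 [ 0.6 -0.1 -0.7]
-0.112 150 y -0.0079 0.0074 mid -0.0002 ztop 0.2542
-0.104 173 y -0.0081 0.0077 mid -0.0002 ztop 0.271
-0.096 193 y -0.0081 0.0077 mid -0.0002 ztop 0.2694
-0.088 1190 y -0.0202 0.0197 mid -0.0002 ztop 0.2742
-0.08 212 y -0.0081 0.0077 mid -0.0002 ztop 0.2542
-0.072 101 y -0.0041 0.0036 mid -0.0002 ztop 0.2502
-0.064 110 y -0.0046 0.0035 mid -0.0005 ztop 0.2503
-0.056 109 y -0.0046 0.0041 mid -0.0003 ztop 0.2503
-0.048 114 y -0.0045 0.004 mid -0.0003 ztop 0.2503
-0.04 99 y -0.0039 0.0034 mid -0.0003 ztop 0.2498
-0.032 42 y -0.0022 0.0017 mid -0.0003 ztop 0.2482
-0.016 644 y -0.0151 0.0145 mid -0.0003 ztop 0.2604
-0.008 462 y -0.0131 0.0126 mid -0.0002 ztop 0.2583
0.0 459 y -0.0129 0.0129 mid -0.0 ztop 0.2583
0.008 478 y -0.0131 0.0126 mid -0.0003 ztop 0.2583
0.016 190 y -0.0131 0.0125 mid -0.0003 ztop 0.2572
0.024 205 y -0.0129 0.0128 mid -0.0001 ztop 0.2573
```

step_arm([
  {"dx": 0.06,"dy": 0,"dz": 0,"rx": 0,"ry": 0,"rz": 0,"claw": 1},
  {"dx": 0.06,"dy": 0,"dz": 0,"rx": 0,"ry": 0,"rz": 0,"claw": 1},
  {"dx": 0.06,"dy": 0,"dz": 0,"rx": 0,"ry": 0,"rz": 0,"claw": 1},
  {"dx": 0.06,"dy": 0,"dz": 0,"rx": 0,"ry": 0,"rz": 0,"claw": 1},
  {"dx": 0,"dy": 0,"dz": 0,"rx": 0,"ry": 0,"rz": 0,"claw": 1},
])

```text
time_s: 38.35
ee_pos: [0.4163, 0.039, 0.2577]
eef_rot: [-3.142, 0.0, 0.093]
force: [-0.5, -0.2, -0.3]
grip_width: 0.0157
grip_force: 30.0
```

step_arm([
  {"dx": 0.06,"dy": 0,"dz": 0,"rx": 0,"ry": 0,"rz": 0,"claw": 1},
  {"dx": 0.06,"dy": 0,"dz": 0,"rx": 0,"ry": 0,"rz": 0,"claw": 1},
  {"dx": 0.06,"dy": 0,"dz": 0,"rx": 0,"ry": 0,"rz": 0,"claw": 1},
  {"dx": 0.06,"dy": 0,"dz": 0,"rx": 0,"ry": 0,"rz": 0,"claw": 1},
  {"dx": 0,"dy": 0,"dz": 0,"rx": 0,"ry": 0,"rz": 0,"claw": 1},
  {"dx": 0,"dy": 0,"dz": 0,"rx": 0,"ry": 0,"rz": 0,"claw": 1},
])

```text
time_s: 38.95
ee_pos: [0.4397, 0.0412, 0.2577]
eef_rot: [-3.142, 0.0, 0.093]
force: [-0.1, -0.2, -1.7]
grip_width: 0.0157
grip_force: 30.0
```

```bash
python3 r.py | awk 'NR%2==1'
```

```text
[0.4397 0.0412 0.2577] 0.015559012945631346 [ 0.1  0.5 -1.6]
-0.064 148 y -0.008 0.0074 mid -0.0003 ztop 0.2546
-0.056 174 y -0.0082 0.0076 mid -0.0003 ztop 0.2713
-0.048 197 y -0.0082 0.0076 mid -0.0003 ztop 0.27
-0.04 1171 y -0.0202 0.0196 mid -0.0003 ztop 0.274
-0.032 225 y -0.0082 0.0076 mid -0.0003 ztop 0.2543
-0.024 71 y -0.0042 0.0035 mid -0.0003 ztop 0.2508
-0.016 544 y -0.0149 0.0149 mid -0.0 ztop 0.2601
-0.008 344 y -0.0132 0.0125 mid -0.0003 ztop 0.2582
0.0 356 y -0.013 0.0128 mid -0.0001 ztop 0.2582
0.008 383 y -0.0128 0.0127 mid -0.0001 ztop 0.2581
0.016 176 y -0.0133 0.0126 mid -0.0004 ztop 0.2573
0.024 157 y -0.0131 0.0124 mid -0.0003 ztop 0.2573
```

step_arm([
  {"dx": 0.04,"dy": 0,"dz": 0,"rx": 0,"ry": 0,"rz": 0,"claw": 1},
  {"dx": 0.03,"dy": 0,"dz": 0,"rx": 0,"ry": 0,"rz": 0,"claw": 1},
  {"dx": 0.01,"dy": 0,"dz": 0,"rx": 0,"ry": 0,"rz": 0,"claw": 1},
  {"dx": 0,"dy": 0,"dz": 0,"rx": 0,"ry": 0,"rz": 0,"claw": 1},
  {"dx": 0,"dy": 0,"dz": 0,"rx": 0,"ry": 0,"rz": 0,"claw": 1},
])

```text
time_s: 39.5
ee_pos: [0.4476, 0.0419, 0.2578]
eef_rot: [-3.142, 0.0, 0.093]
force: [0.2, -0.5, -1.2]
grip_width: 0.0154
grip_force: 30.0
```

step_arm([
  {"dx": 0.01,"dy": 0,"dz": 0,"rx": 0,"ry": 0,"rz": 0,"claw": 1},
  {"dx": 0.005,"dy": 0,"dz": 0,"rx": 0,"ry": 0,"rz": 0,"claw": 1},
  {"dx": 0,"dy": 0,"dz": 0,"rx": 0,"ry": 0,"rz": 0,"claw": 1},
  {"dx": 0,"dy": 0,"dz": 0,"rx": 0,"ry": 0,"rz": 0,"claw": 1},
])

```text
time_s: 39.9
ee_pos: [0.4491, 0.0421, 0.2578]
eef_rot: [3.142, 0.0, 0.093]
force: [0.6, -0.2, -0.6]
grip_width: 0.0154
grip_force: 30.0
```

step_arm([
  {"dx": 0.01,"dy": 0,"dz": 0,"rx": 0,"ry": 0,"rz": 0,"claw": 1},
  {"dx": 0,"dy": 0,"dz": 0,"rx": 0,"ry": 0,"rz": 0,"claw": 1},
  {"dx": 0,"dy": 0,"dz": 0,"rx": 0,"ry": 0,"rz": 0,"claw": 1},
])

```text
time_s: 40.2
ee_pos: [0.4497, 0.0421, 0.2578]
eef_rot: [3.142, 0.001, 0.093]
force: [-5.1, -0.2, 1.2]
grip_width: 0.0159
grip_force: 30.0
```

```bash
python3 r.py | sed -n '1,2p;10,30p'
```

```text
[0.4497 0.0421 0.2578] 0.01588682047217423 [-5.5 -0.7  1.2]
-0.06 22 y -0.0074 0.0068 mid -0.0003 ztop 0.2538
-0.028 1112 y -0.0203 0.0196 mid -0.0003 ztop 0.2742
-0.024 168 y -0.0083 0.0076 mid -0.0004 ztop 0.2545
-0.02 210 y -0.0152 0.0145 mid -0.0003 ztop 0.26
-0.016 533 y -0.0152 0.0144 mid -0.0004 ztop 0.2601
-0.012 605 y -0.0152 0.0146 mid -0.0003 ztop 0.2596
-0.008 320 y -0.0129 0.0127 mid -0.0001 ztop 0.2582
-0.004 327 y -0.0128 0.0126 mid -0.0001 ztop 0.2584
0.0 334 y -0.0132 0.0125 mid -0.0004 ztop 0.2581
0.004 342 y -0.0132 0.0125 mid -0.0003 ztop 0.2582
0.008 349 y -0.0131 0.0124 mid -0.0003 ztop 0.2582
0.012 473 y -0.013 0.0128 mid -0.0001 ztop 0.2578
0.016 242 y -0.013 0.0127 mid -0.0001 ztop 0.2571
0.02 236 y -0.0129 0.0127 mid -0.0001 ztop 0.2569
0.024 202 y -0.0129 0.0127 mid -0.0001 ztop 0.2569
0.028 164 y -0.0133 0.0125 mid -0.0004 ztop 0.2571
```

The handle meets the lug (5 N), so the pin is fully home. I'll release and retreat upward.

step_arm([
  {"dx": -0.005,"dy": 0,"dz": 0,"rx": 0,"ry": 0,"rz": 0,"claw": 0.8},
  {"dx": 0,"dy": 0,"dz": 0,"rx": 0,"ry": 0,"rz": 0,"claw": 0.6},
  {"dx": 0,"dy": 0,"dz": 0,"rx": 0,"ry": 0,"rz": 0,"claw": 0.45},
  {"dx": 0,"dy": 0,"dz": 0,"rx": 0,"ry": 0,"rz": 0,"claw": 0.45},
  {"dx": 0,"dy": 0,"dz": 0,"rx": 0,"ry": 0,"rz": 0,"claw": 0.45},
  {"dx": 0,"dy": 0,"dz": -0.1,"rx": 0,"ry": 0,"rz": 0,"claw": 0.45},
  {"dx": 0,"dy": 0,"dz": -0.3,"rx": 0,"ry": 0,"rz": 0,"claw": 0.45},
  {"dx": 0,"dy": 0,"dz": -0.5,"rx": 0,"ry": 0,"rz": 0,"claw": 0.45},
  {"dx": 0,"dy": 0,"dz": -0.4,"rx": 0,"ry": 0,"rz": 0,"claw": 0.45},
  {"dx": 0,"dy": 0,"dz": 0,"rx": 0,"ry": 0,"rz": 0,"claw": 0.45},
])

```text
time_s: 41.25
ee_pos: [0.4503, 0.0421, 0.3937]
eef_rot: [3.141, -0.009, 0.093]
force: [0.2, 0.3, -0.0]
grip_width: 0.0521
grip_force: 0.0
```

```bash
python3 r.py; python3 - <<'E'
from h import *
k=lambda i,s:cv2.resize(i,None,fx=s,fy=s,interpolation=2)
b=viewer.camera('side')['img'][150:270,255:365,::-1]; w=cv2.imread('pics/p4.png')[0:240,200:420]
cv2.imwrite('pics/d6.png',np.hstack([k(b,4),cv2.resize(w,(440,480))])[:, :800])
E
```

```text
[0.4503 0.0421 0.3937] 0.051943534537861116 [-0.4 -0.3  0.1]
-0.06 32 y -0.0075 0.0075 mid -0.0 ztop 0.2448
-0.056 55 y -0.0075 0.0074 mid -0.0 ztop 0.2455
-0.052 49 y -0.0075 0.0074 mid -0.0 ztop 0.2465
-0.048 54 y -0.0074 0.0074 mid -0.0 ztop 0.2467
-0.044 52 y -0.0074 0.0073 mid -0.0 ztop 0.2475
-0.04 55 y -0.0074 0.0073 mid -0.0001 ztop 0.248
-0.036 52 y -0.0073 0.0072 mid -0.0 ztop 0.2483
-0.032 53 y -0.0073 0.0072 mid -0.0001 ztop 0.2494
-0.028 59 y -0.0073 0.0072 mid -0.0001 ztop 0.2495
-0.024 58 y -0.0072 0.0071 mid -0.0001 ztop 0.2501
-0.02 59 y -0.0148 0.0147 mid -0.0001 ztop 0.2601
-0.016 185 y -0.0149 0.0147 mid -0.0001 ztop 0.2601
-0.012 178 y -0.0148 0.0146 mid -0.0001 ztop 0.2596
-0.008 107 y -0.0129 0.0127 mid -0.0001 ztop 0.2581
-0.004 108 y -0.0128 0.0127 mid -0.0001 ztop 0.2584
0.0 108 y -0.0128 0.0126 mid -0.0001 ztop 0.258
0.004 107 y -0.0127 0.0125 mid -0.0001 ztop 0.2581
0.008 107 y -0.0127 0.0125 mid -0.0001 ztop 0.2583
0.012 127 y -0.0127 0.0125 mid -0.0001 ztop 0.2579
0.016 72 y -0.0127 0.0125 mid -0.0001 ztop 0.2569
0.02 70 y -0.0126 0.0124 mid -0.0001 ztop 0.2571
0.024 52 y -0.0126 0.0123 mid -0.0001 ztop 0.2573
0.028 48 y -0.0125 0.0123 mid -0.0001 ztop 0.2577
```

View pics/d6.png

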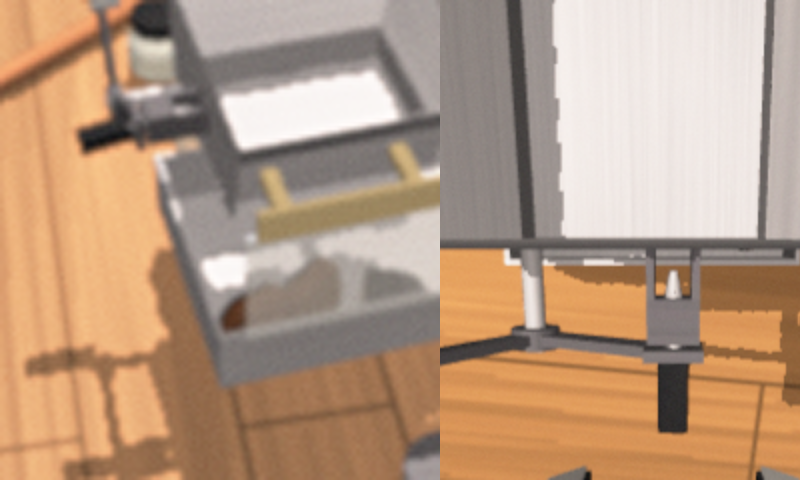

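The pin is home, with its tip showing behind the block at (674,285). The hopper is empty, the trap is shut and the heels lie in the pan.

```bash
python3 -c "
from station import hand_in
print(hand_in())"
```

```text
the job is handed in; nothing more can be done
None
```

The job is handed in, though no verdict came back: in the last images all three heels lie in the feed pan, the trap is shut and the lock pin is fully home through lug and block.

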